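# Clamp the red bottle on the bench mixer

## Robot

A 7-joint arm with a two-finger parallel gripper is mounted at the origin on a cart in front of the work surface, level with it; the furniture and walls round the work are solid. World frame = base frame: x ahead of the robot, y to its left, z up, the work surface at z = 0. Lengths are in m, angles in rad, forces in N, time in s.
With the tool pointing down it reaches from about 0.4 to 0.875 m from the base axis. Payload 6.5 kg.
Tool frame: the origin (TCP) lies on the centre line of the jaws, within the pads' length; the fingertips stand 11 mm ahead of it and the grasp point (between the pads) lies 8 mm behind it; z points along the fingers, y is the line along which they close (so a half turn about z gives the same grasp; the last joint's range is limited). The gripper opens to 85 mm and grips with 20 to 120 N. Pads are 22 mm wide; open, the fingers measure 114 mm over their backs; the gripper's body (76 mm by 85 mm) begins 54 mm behind the grasp point. The pads swing forward as they close: fully open they stand 13 mm farther back than shut.
Start: joints at [1.222, 0.536, -0.004, 1.538, 0.003, 1.067, -0.071], TCP at [0.181, -0.624, 0.242] pointing down, gripper open.
Joint ranges: [-2.7, 2.7], [-0.37, 2.16], [-1.27, 1.26], [0.24, 2.4], [-1.31, 4.45], [0.19, 1.91], [-2.76, 2.76]. Speed limits (rad/s): [2.39, 2.39, 3.14, 3.14, 3.14, 3.14, 3.14].

## Interface

Orientations are given as [roll, pitch, yaw] about the fixed x, y, z axes, in that order (R = Rz(yaw) Ry(pitch) Rx(roll)).
In Python, from plant import bot gives the robot as it stands.
- The arm moves only by the tool apply_moves, never from a script. Its argument "steps" is a list of rows, each an object of numbers: "x", "y", "z": the shift along the tool's x, y, z normalised to -1 to 1, where 1 is 0.2 m; "spin": the turn about the tool's z normalised to -1 to 1, where 1 is 180 degrees; "claw": the opening, from 0 (shut) to 1 (fully open). In form: [{"x": .., "y": .., "z": .., "spin": .., "claw": ..}, ...]. A call has 1 to 12 rows; each row is the pose to reach, as a shift and turn from the pose commanded when the call began, along the tool's axes at that moment, turning the shorter way round; what a row does not reach only later rows make up. A row lasts 1/12 s, in which the tool goes at most 41.7 mm and 7.16 degrees, less where a joint would pass 70% of its speed; a pose out of reach is approached as far as the arm can. A call with a number of a shift or a turn outside -1 to 1 is refused whole. A call with a gripper value outside its range is refused whole. The fingers move at their own pace and stop on an object; "newtons" is the grip in N (left out, the last holds). Time passes only in rows, so rows that repeat a pose let the fingers close. It gives the time, the measured TCP pose, the force, the opening and the grip force at its end, in the units of the state.
- bot.get_state(): the state, without advancing time (a new reading comes with each control period).
- bot.read_camera(name): name is "side" or "top" or "wrist"; returns a dict with "pixels" (420x560x3 uint8, blue, green, red), "depth" (420x560 float32, m along the optical axis (not along the pixel's ray), 0 where there is no reading), "fx", "fy", "cx", "cy" (pixels), "view" (4x4, takes a point from world to camera coordinates); the wrist camera has in their place "T_tool_cam" (4x4, takes a point from camera to tool coordinates, whose origin is the TCP and whose axes are the flange's). Camera axes: x right, y down, z forward; pixel columns grow to the right and rows downward; lengths in m; the calibration is good to about 2 mm. A picture is of the moment at which its call begins: read the wrist's pose just before it.
- bot.sign_off(): hands the job in; it is judged then, once.
The state is a dict: "time": time; "joints": joint angles; "joint_velocities": joint speeds; "joint_efforts": joint torques, N m; "position": TCP position; "ee_rot": TCP orientation; "ft_force": force on the tool from outside, world axes, zero at the start; "moment": the same for the moment, N m; "width": finger opening in m; "grasp_force": force on a finger pad.
Only numpy, scipy, OpenCV 4.12 (cv2) and the standard library are available. Lean on these libraries where they do the work, as an engineer would, in place of code of your own. Each camera call takes 0.05 s, during which the arm holds its last target. There are 200 camera calls.

## Task

Get the bottle of red stain ready for mixing: stand it upright in the mixer's bay, between the moving jaw and the vee block, and let go of it. Then wind the handwheel by its crank handle until the jaw holds the bottle snugly in the vee; stop as soon as the handle stiffens, so that the bottle is not crushed. Let go, leaving the bottle clamped and upright and everything else where it stands.

Things in the scene. Friction and masses are not known exactly. Their poses are not given: they have to be found in the camera images.
- stain_red: loose bottle of dark red glass, white cap and white label, 0.06 to 0.13 kg; round body 40 mm in diameter and 74 mm high, cap 23 mm in diameter, 88 mm high in all. Origin: centre of its underside, z up along the bottle.
- stain_violet: bystander: a bottle like it of dark violet glass, to be left standing where it is. Origin: centre of its underside.
- immersion_oil: bystander: small amber bottle with a black cap, 23 mm in diameter, 58 mm high. Origin: centre of its underside.
- petri_1: bystander: clear round dish, 60 mm in diameter, 16 mm high. Origin: centre of its underside.
- mixer: fixed white bench mixer, base plate 170 mm (x) by 410 mm (y), place and yaw vary. Origin on the worktop, under the machine, 215 mm from the base's -y end; z up, y along the machine from console to vee block, x away from the robot. Its bay is the flat floor 20 mm above the origin, between moving jaw and vee block. At y -210 to -68 mm a console up to 135 mm high slopes down to the -y end.
- vee_block: fixed aluminium end block at the mixer's +y end, 38 mm high, with a locked vee insert (two rubber faces opening to -y) that was set anywhere in a 10 mm range; its setting is not reported. A 40 mm bottle that touches both faces has its axis at x = 0, y = 125 to 135 mm of the mixer. Origin: at the mixer's x = 0, y = 0, 20 mm above its origin (on the bay floor), axes as the mixer's.
- jaw: moving aluminium jaw, block 112 mm wide (x), 38 mm high, with a flat rubber face 70 mm wide; slides along +y of the mixer to the vee block and pushes the bottle ahead of it over the floor. Origin: on the bay floor under the middle of the rubber face, axes as the mixer's; its face starts at y = 30 to 70 mm of the mixer. It moves 6.4 mm per rad (40 mm per turn) of the handwheel.
- wheel (a joint): turn of the handwheel (94 mm disc) in rad, 0 to 15.6, starts at 0 to 6.2; grows clockwise as seen facing the wheel, which drives the jaw to the vee block. Turning it takes 2 to 4 N at the crank handle; once the bottle is pinched each 1 N more at the handle adds about 5.5 N at the jaw (100 N would crack the bottle). Let go, its friction holds the jaw's push up to about 20 N.
- wheel_hub (a point): point on the wheel's axis, 35 mm outward from the wheel's underside, level with the middle of the crank handle's grip; the handle circles it at 35 mm radius. The axis lies in the mixer's plane x = 0 and leans 35 degrees from vertical towards the machine's -y end (away from the bay): outward direction (0, -0.574, 0.819) in the mixer's frame.
- crank: black crank handle, a round peg 16 mm in diameter and 36 mm long that stands out from the wheel parallel to the wheel's axis and spins freely on its own axis. Origin: the foot of the peg, 1.5 mm above the wheel's rim face; z along the peg, outward. The middle of its grip lies 23.5 mm along z.
- shield_edge (a point): middle of the upper edge of a clear splash shield, a fixed plate 124 mm wide (x) and 4 mm thick between the wheel and the bay. It leans out over the wheel, parallel to its axis and 108 mm from it, from 40 to 140 mm outward of the wheel's underside; its top is 280 mm above the worktop. It blocks a tool held upright over the wheel: come in tilted, along the wheel's axis.
There are look-alikes about, which are no part of the job. Leave any blue or orange look-alike of the stain_red alone.

How it is judged:
On the way, in this order (a step that is already met when the one before it is completed fails the run):
1. the red bottle stands upright on the bay floor between the jaws, let go (z of stain_red in the frame of mixer between 0.016 and 0.023 m and x of stain_red in the frame of vee_block between -0.03 and 0.03 m and y of stain_red in the frame of vee_block below 0.145 m and y of stain_red in the frame of jaw above 0.015 m and angle between stain_red's own z axis and vertical below 0.1 rad and contact force between the fingers and stain_red below 0.1 N), for 0.2 s.
2. the handwheel is being wound by its crank handle (contact force between any of the fingers, the arm and crank above 0.5 N and velocity of joint wheel above 0.1 rad/s), for 0.1 s.
3. the moving jaw presses the red bottle against the vee block (contact force between each of jaw, vee_block and stain_red above 5 N), for 0.2 s.
At the end, for the whole second after the job is handed in: the red bottle stands upright (within 5 degrees) on the bay floor (within 6 mm), centred in the vee (within 6 mm sideways), and is held between the moving jaw and the vee block with more than 2 N on each, everything at rest and let go (contact force between each of jaw, vee_block and stain_red above 2 N and x of stain_red in the frame of vee_block between -0.006 and 0.006 m and z of stain_red in the frame of mixer below 0.026 m and angle between stain_red's own z axis and vertical below 0.09 rad and linear speed of stain_red below 0.01 m/s and velocity of joint wheel between -0.05 and 0.05 rad/s); the robot touches nothing.
It fails at once if the red bottle is squeezed with more than 100 N (contact force between jaw and stain_red above 100 N).
It fails at once if the red bottle is tipped over (angle between stain_red's own z axis and vertical above 0.6 rad).
It fails at once if a bystander is pushed more than 3 cm away (distance of any of stain_violet, immersion_oil, petri_1 from where it was at the start of the episode above 0.03 m).
It also fails if it takes over 70 s, if anything falls off the work surface, if the arm or the gripper's body presses on something with over 40 N, if the wrist force passes 120 N, or if a joint passes its speed limit or range.

## Working session

There is one attempt and no reset: what is moved stays moved. The work goes in short steps, Python scripts to look and compute and a tool call to move; the robot and the scene stay as the last step left them, time stands still between calls to the robot, and variables do not carry over. Pictures are saved under pics/ and viewed, at most 11 in all, crops included, and the job is handed in when it is done.

Besides the shell and the picture viewer there is one more tool, called after "Call:" as name(argument=value, ...), one argument or row to a line, values as JSON. apply_moves: Moves the arm, as the interface text tells. Its arguments: {"type":"object","properties":{"steps":{"type":"array","items":{"type":"object","properties":{"x":{"type":"number","minimum":-1,"maximum":1},"y":{"type":"number","minimum":-1,"maximum":1},"z":{"type":"number","minimum":-1,"maximum":1},"spin":{"type":"number","minimum":-1,"maximum":1},"claw":{"type":"number"}}}},"newtons":{"type":"number"}},"required":["steps"]}

```bash
ls; mkdir -p pics; python3 - <<'E'
from plant import bot
import cv2,numpy as np
s=bot.get_state();print({k:np.round(v,3) for k,v in s.items()})
for n in("side","top"):
    c=bot.read_camera(n);cv2.imwrite(f"pics/{n}0.png",c["pixels"]);np.savez(f"{n}0.npz",**c)
    print(n,c["fx"],c["cx"],c["cy"],np.round(c["view"],3))
E
```

```text
pics
{'time': np.float64(0.0), 'joints': array([ 1.222,  0.537, -0.004,  1.539,  0.003,  1.067, -0.071]), 'joint_velocities': array([-0.002,  0.001, -0.   , -0.001,  0.001,  0.   ,  0.001]), 'joint_efforts': array([-0.0000e+00, -5.8341e+01,  1.0480e+00, -2.5910e+01,  1.2000e-02,
        1.0000e-02, -0.0000e+00]), 'position': array([ 0.181, -0.624,  0.241]), 'ee_rot': array([-3.14 ,  0.   ,  0.283]), 'ft_force': array([ 0.072, -0.02 ,  0.579]), 'moment': array([ 0.019, -0.043, -0.009]), 'grasp_force': np.float64(0.0), 'width': np.float64(0.085)}
side 402.3137999688602 283.1357090008707 213.58693109474177 [[-0.872 -0.49   0.005  0.382]
 [-0.313  0.549 -0.775  0.331]
 [ 0.377 -0.677 -0.632  0.953]
 [ 0.     0.     0.     1.   ]]
top 419.54419170579433 286.42294917280867 214.8805782657876 [[ 6.00e-03 -1.00e+00 -0.00e+00 -3.00e-02]
 [-9.77e-01 -6.00e-03 -2.12e-01  5.22e-01]
 [ 2.12e-01  1.00e-03 -9.77e-01  1.26e+00]
 [ 0.00e+00  0.00e+00  0.00e+00  1.00e+00]]
```

View pics/side0.png

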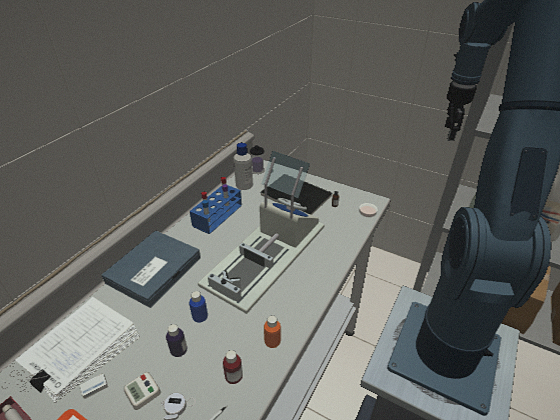

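View pics/top0.png

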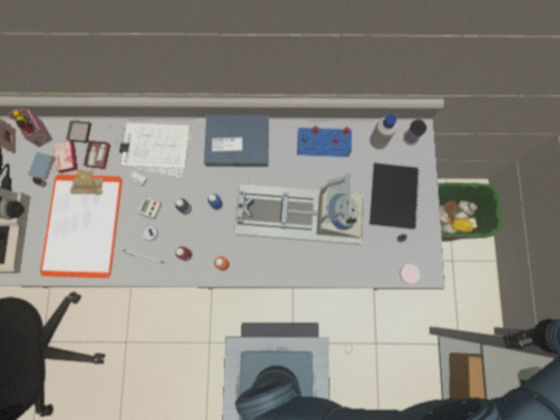

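The side view shows the red bottle at (232,366), orange (272,331), blue (198,306), violet (176,339), and the mixer at about (265,255). In the top view red is at (183,253) and violet at (182,205). The mixer spans (235,185) to (363,243) with the vee at its left end, the wheel is at (343,210), and the oil (403,237) and dish (411,273) are on the far right.

```bash
cat > h.py <<'E'
import numpy as np,cv2
def load(n): return dict(np.load(n+".npz"))
def cloud(c):
    v,u=np.mgrid[0:420,0:560];d=c["depth"]
    p=np.stack([(u-c["cx"])/c["fx"]*d,(v-c["cy"])/c["fy"]*d,d],-1)
    T=np.linalg.inv(c["view"]); P=p@T[:3,:3].T+T[:3,3]; P[d==0]=np.nan; return P
def ray(c,u,v):
    T=np.linalg.inv(c["view"]);d=T[:3,:3]@[(u-c["cx"])/c["fx"],(v-c["cy"])/c["fy"],1];return T[:3,3],d
def onz(c,u,v,z):
    o,d=ray(c,u,v);return o+d*(z-o[2])/d[2]
def proj(c,p):
    q=c["view"]@np.append(p,1);return np.array([c["fx"]*q[0]/q[2]+c["cx"],c["fy"]*q[1]/q[2]+c["cy"]])
E
python3 - <<'E'
from h import *
t=load("top0");s=load("side0")
P=cloud(t);Q=cloud(s);z=P[...,2]
print("table z",np.nanmedian(z[255:275,240:330]),np.nanstd(z[255:275,240:330]))
for c,n,(u0,u1,v0,v1) in((t,"top",(170,196,240,265)),(s,"side",(215,250,345,390))):
    im=c["pixels"][v0:v1,u0:u1].astype(int)
    m=(im.min(-1)>170).astype(np.uint8); ys,xs=np.nonzero(m)
    R=cloud(c)[v0:v1,u0:u1]; mm=R[...,2]>0.02
    print(n,"white",xs.mean()+u0,ys.mean()+v0,len(xs),"cloud xy mid",[(np.percentile(R[mm][:,k],3),np.percentile(R[mm][:,k],97)) for k in range(3)])
    hi=R[R[...,2]>0.082]; print(" cap",np.median(hi,0),len(hi))
# mixer base
reg=np.zeros(z.shape,np.uint8);reg[176:252,226:372]=1
m=((z>0.007)&(reg>0)).astype(np.uint8)
n,l,st,_=cv2.connectedComponentsWithStats(m);k=1+st[1:,4].argmax();print(st[k])
r=cv2.minAreaRect(P[l==k][:,:2].astype(np.float32));print(r,cv2.boxPoints(r))
print("floor z hist",np.histogram(z[l==k],np.arange(0,.3,.01)))
im=t["pixels"][165:255,225:375];cv2.imwrite("pics/crop1.png",cv2.resize(im,None,fx=5.3,fy=5.3,interpolation=cv2.INTER_CUBIC))
im=s["pixels"][140:310,195:335];cv2.imwrite("pics/crop2.png",cv2.resize(im,None,fx=3.5,fy=3.5,interpolation=cv2.INTER_CUBIC))
E
```

```text
table z 0.0005743717232451484 0.0027663264635614518
top white 181.6678966789668 251.23247232472323 271 cloud xy mid [(np.float64(0.3841694318780035), np.float64(0.4176290187925175)), (np.float64(0.2738196749783825), np.float64(0.30533107151023375)), (np.float64(0.027947459359850376), np.float64(0.09203138608004756))]
 cap [0.40222313 0.29169174 0.08880857] 45
side white 231.25 355.3333333333333 60 cloud xy mid [(np.float64(0.3809588640066701), np.float64(0.41283416499797093)), (np.float64(0.2818689451481018), np.float64(0.31287248152755137)), (np.float64(0.02412917745829501), np.float64(0.08925106228482234))]
 cap [0.39988204 0.29450861 0.08795488] 96
[ 234  176  130   68 6884]
((0.5375313758850098, -0.06870242953300476), (0.41044095158576965, 0.17290064692497253), 85.74559020996094) [[ 0.43609494 -0.26694408]
 [ 0.60851914 -0.27977076]
 [ 0.6389678   0.12953922]
 [ 0.4665436   0.1423659 ]]
floor z hist (array([  13, 1699, 2196,  105,  306,  494,  200,   59,  110,  130,   89,
        112,  182,   53,   13,    7,    5,    7,    4,   30,  115,  115,
        136,  130,  121,  136,  151,  155,   11]), array([0.  , 0.01, 0.02, 0.03, 0.04, 0.05, 0.06, 0.07, 0.08, 0.09, 0.1 ,
       0.11, 0.12, 0.13, 0.14, 0.15, 0.16, 0.17, 0.18, 0.19, 0.2 , 0.21,
       0.22, 0.23, 0.24, 0.25, 0.26, 0.27, 0.28, 0.29]))
```

View pics/crop1.png

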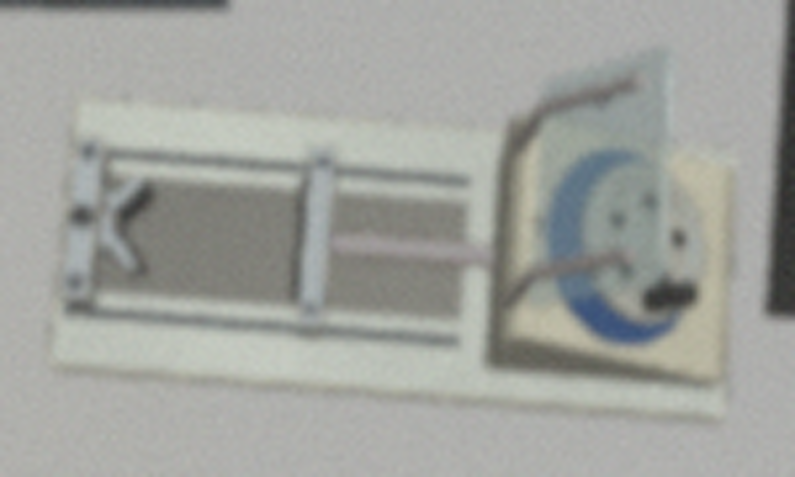

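View pics/crop2.png

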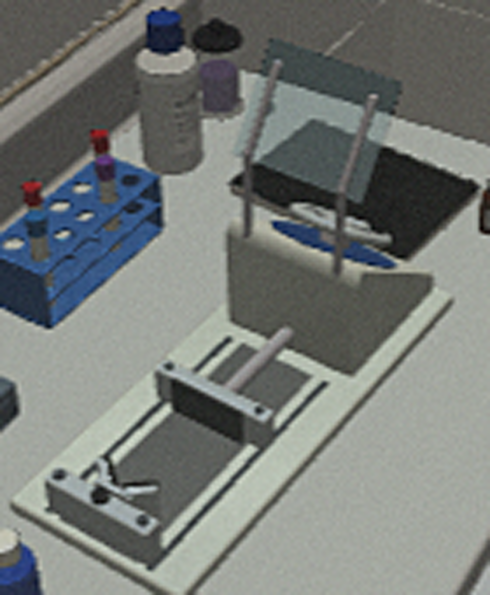

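The crops show the vee insert at crop1 (125,225), the jaw face at (300,235), the wheel at about (630,245), the crank peg at about (670,295), and the shield's upper edge from (665,50) to (668,250). I'll now place these in the mixer frame and look up the wrist camera mount.

```bash
cat >> h.py <<'E'
YAW=-0.0743; O=np.array([.538,-.0587,0])
RM=np.array([[np.cos(YAW),-np.sin(YAW),0],[np.sin(YAW),np.cos(YAW),0],[0,0,1]])
def w2m(p): return (np.asarray(p)-O)@RM
def m2w(p): return RM@np.asarray(p)+O
E
python3 - <<'E'
from h import *
from plant import bot
np.set_printoptions(precision=4,suppress=True)
t=load("top0");s=load("side0")
M=w2m(cloud(t));px=t["pixels"].astype(int)
for nm,pt,zz in(("edge a",(665,50),.28),("edge b",(668,250),.28),("jawL top",(300,240),.058),("vee blk",(100,220),.058)):
    u,v=pt[0]/5.3+225,pt[1]/5.3+165; print(nm,w2m(onz(t,u,v,zz)))
j=M[(abs(M[...,2]-.056)<.008)&(abs(M[...,0])<.05)&(M[...,1]>0)&(M[...,1]<.14)];print("jaw y",np.percentile(j[:,1],[3,50,97]),len(j))
m=(px.max(-1)<75);m[:200]=0;m[232:]=0;m[:,:335]=0;m[:,362:]=0
ys,xs=np.nonzero(m);print("crank px",xs.mean(),ys.mean(),len(xs),"\n",M[m][:12], np.nanmedian(M[m],0),list(zip(xs,ys))[::4])
b=(px[...,0]-px[...,2]>35);b[:185]=0;b[240:]=0;b[:,:325]=0;b[:,365:]=0;ys,xs=np.nonzero(b)
print("blue",len(xs),xs.min(),xs.max(),ys.min(),ys.max());print("blue m range",np.nanpercentile(M[b],[2,50,98],axis=0))
w=bot.read_camera("wrist");print(w["T_tool_cam"],w["fx"],w["cx"],w["cy"])
E
```

```text
edge a [ 0.0561 -0.1337  0.28  ]
edge b [-0.046  -0.1401  0.28  ]
jawL top [-0.0051  0.0465  0.058 ]
vee blk [-0.0025  0.1658  0.058 ]
jaw y [0.0305 0.0395 0.0497] 193
crank px 350.4166666666667 220.54166666666666 24 
 [[-0.0313 -0.1591  0.129 ]
 [-0.0321 -0.1613  0.134 ]
 [-0.0321 -0.1642  0.1347]
 [-0.0344 -0.1508  0.1263]
 [-0.0338 -0.154   0.1244]
 [-0.0341 -0.1566  0.1267]
 [-0.0346 -0.1591  0.1303]
 [-0.0352 -0.1615  0.1341]
 [-0.0354 -0.1641  0.1362]
 [-0.0361 -0.1664  0.1405]
 [-0.036  -0.1692  0.1411]
 [-0.0359 -0.172   0.1417]] [-0.0365 -0.1592  0.1316] [(np.int64(350), np.int64(219)), (np.int64(348), np.int64(220)), (np.int64(352), np.int64(220)), (np.int64(347), np.int64(221)), (np.int64(351), np.int64(221)), (np.int64(347), np.int64(222))]
blue 113 329 349 195 228
blue m range [[-0.0589 -0.1585  0.0761]
 [-0.0401 -0.1148  0.1073]
 [ 0.0074 -0.0904  0.2373]]
[[ 0.0004 -0.9473 -0.3202  0.0822]
 [ 1.     -0.0001  0.0013 -0.    ]
 [-0.0013 -0.3202  0.9473 -0.1321]
 [ 0.      0.      0.      1.    ]] 334.8077463613242 279.71968619703057 212.41028362375093
```

Call:
apply_moves(
  steps=[
    {"z": -0.2,"claw": 1},
    {"z": -0.4,"claw": 1},
    {"z": -0.6,"claw": 1},
    {"z": -0.7,"claw": 1},
  ],
  newtons=30,
)

```text
invalid input at $.steps[0]: expected keys x, y, z, spin, claw
```

Call:
apply_moves(
  steps=[
    {"x": 0.1,"y": -0.1,"z": -0.2,"spin": -0.04,"claw": 1},
    {"x": 0.25,"y": -0.25,"z": -0.3,"spin": -0.08,"claw": 1},
    {"x": 0.4,"y": -0.4,"z": -0.4,"spin": -0.12,"claw": 1},
    {"x": 0.55,"y": -0.55,"z": -0.5,"spin": -0.16,"claw": 1},
    {"x": 0.7,"y": -0.7,"z": -0.55,"spin": -0.2,"claw": 1},
    {"x": 0.85,"y": -0.85,"z": -0.55,"spin": -0.24,"claw": 1},
    {"x": 1,"y": -1,"z": -0.55,"spin": -0.28,"claw": 1},
    {"x": 1,"y": -1,"z": -0.55,"spin": -0.32,"claw": 1},
    {"x": 1,"y": -1,"z": -0.55,"spin": -0.36,"claw": 1},
    {"x": 1,"y": -1,"z": -0.55,"spin": -0.386,"claw": 1},
  ],
  newtons=30,
)

```text
time: 0.98
position: [0.3187, -0.3744, 0.3525]
ee_rot: [3.141, 0.0, 1.506]
ft_force: [0.2, -0.1, -0.2]
width: 0.0855
grasp_force: 0.0
```

Call:
apply_moves(
  steps=[
    {"x": 0.2,"y": 0.1,"z": 0,"spin": 0,"claw": 1},
    {"x": 0.4,"y": 0.2,"z": 0,"spin": 0,"claw": 1},
    {"x": 0.6,"y": 0.3,"z": 0,"spin": 0,"claw": 1},
    {"x": 0.8,"y": 0.35,"z": 0,"spin": 0,"claw": 1},
    {"x": 1,"y": 0.35,"z": 0,"spin": 0,"claw": 1},
  ],
)

```text
time: 1.4
position: [0.4031, -0.1867, 0.3522]
ee_rot: [3.141, -0.0, 1.496]
ft_force: [1.0, 0.3, 0.5]
width: 0.0855
grasp_force: 0.0
```

Call:
apply_moves(
  steps=[
    {"x": 0.2,"y": 0,"z": 0,"spin": 0,"claw": 1},
    {"x": 0.4,"y": 0,"z": 0,"spin": 0,"claw": 1},
    {"x": 0.6,"y": 0,"z": 0,"spin": 0,"claw": 1},
    {"x": 0.8,"y": 0,"z": 0,"spin": 0,"claw": 1},
    {"x": 1,"y": 0,"z": 0,"spin": 0,"claw": 1},
  ],
)

```text
time: 1.82
position: [0.4162, 0.0125, 0.3523]
ee_rot: [3.141, 0.001, 1.495]
ft_force: [0.8, 0.7, -1.1]
width: 0.0853
grasp_force: 0.0
```

Call:
apply_moves(
  steps=[
    {"x": 0.2,"y": 0,"z": 0,"spin": 0,"claw": 1},
    {"x": 0.4,"y": 0,"z": 0,"spin": 0,"claw": 1},
    {"x": 0.6,"y": -0.1,"z": 0.1,"spin": 0,"claw": 1},
    {"x": 0.8,"y": -0.2,"z": 0.3,"spin": 0,"claw": 1},
    {"x": 1,"y": -0.2,"z": 0.45,"spin": 0,"claw": 1},
    {"x": 1,"y": -0.2,"z": 0.45,"spin": 0,"claw": 1},
    {"x": 1,"y": -0.2,"z": 0.45,"spin": 0,"claw": 1},
  ],
)

```text
time: 2.4
position: [0.3884, 0.2173, 0.2593]
ee_rot: [-3.136, -0.001, 1.503]
ft_force: [-1.4, -1.3, 0.7]
width: 0.0857
grasp_force: 0.0
```

```bash
cat >> h.py <<'E'
from scipy.spatial.transform import Rotation as Ro
def wristview(bot):
    s=bot.get_state(); T=np.eye(4);T[:3,:3]=Ro.from_euler("xyz",s["ee_rot"]).as_matrix();T[:3,3]=s["position"]
    c=bot.read_camera("wrist"); c["view"]=np.linalg.inv(T@c["T_tool_cam"]); return s,c
def totool(s,p): return Ro.from_euler("xyz",s["ee_rot"]).as_matrix().T@(np.asarray(p)-s["position"])
E
python3 - <<'E'
from h import *
from plant import bot
s,c=wristview(bot);print(s["position"],s["ee_rot"])
px=c["pixels"].astype(int);P=cloud(c);print(proj(c,[.40,.293,.08]))
m=(P[...,2]>.02)&(P[...,2]<.1)
n,l,st,ce=cv2.connectedComponentsWithStats(m.astype(np.uint8))
for k in range(1,n):
    if st[k,4]<150: continue
    q=P[l==k];hi=q[q[:,2]>.084]
    print(st[k],"col",px[l==k].mean(0).round(),"cap c",(hi[:,:2].max(0)+hi[:,:2].min(0))/2 if len(hi) else None,len(hi))
cv2.imwrite("pics/w1.png",c["pixels"])
E
```

```text
[0.38838719 0.21726087 0.25925808] [-3.13600532e+00 -1.00122892e-03  1.50311852e+00]
[288.20817392 106.17571958]
[ 415   60   68   47 2389] col [77. 71. 76.] cap c [0.55284796 0.30263527] 642
[ 269   84   42   44 1458] col [ 83.  86. 116.] cap c [0.40176052 0.29230509] 548
[ 424  162   63   45 2036] col [96. 74. 65.] cap c [0.56949505 0.20192315] 479
[ 533  173   27  135 1908] col [53. 49. 44.] cap c None 0
[ 250  198   37   50 1431] col [ 71.  93. 132.] cap c [0.37181593 0.17245455] 401
[  339   235   153   172 12456] col [120. 125. 122.] cap c None 0
[   0  308   57   73 2162] col [24. 21. 17.] cap c [0.06030454 0.03243948] 169
```

Call:
apply_moves(
  steps=[
    {"x": 0.2,"y": 0.02,"z": 0.1,"spin": 0,"claw": 1},
    {"x": 0.38,"y": 0.04,"z": 0.25,"spin": 0,"claw": 1},
    {"x": 0.38,"y": 0.04,"z": 0.4,"spin": 0,"claw": 1},
    {"x": 0.38,"y": 0.04,"z": 0.55,"spin": 0,"claw": 1},
    {"x": 0.38,"y": 0.04,"z": 0.7,"spin": 0,"claw": 1},
    {"x": 0.38,"y": 0.04,"z": 0.85,"spin": 0,"claw": 1},
    {"x": 0.38,"y": 0.04,"z": 0.95,"spin": 0,"claw": 1},
    {"x": 0.38,"y": 0.04,"z": 1,"spin": 0,"claw": 1},
    {"x": 0.38,"y": 0.04,"z": 1,"spin": 0,"claw": 1},
  ],
)

```text
time: 3.2
position: [0.4056, 0.2867, 0.0611]
ee_rot: [-3.14, 0.002, 1.494]
ft_force: [-0.0, -0.6, -0.1]
width: 0.0854
grasp_force: 0.0
```

Call:
apply_moves(
  steps=[
    {"x": 0,"y": 0,"z": 0.03,"spin": 0,"claw": 1},
    {"x": 0,"y": 0,"z": 0.03,"spin": 0,"claw": 0.3},
    {"x": 0,"y": 0,"z": 0.03,"spin": 0,"claw": 0.3},
    {"x": 0,"y": 0,"z": 0.03,"spin": 0,"claw": 0.3},
    {"x": 0,"y": 0,"z": 0.03,"spin": 0,"claw": 0.3},
    {"x": 0,"y": 0,"z": 0.03,"spin": 0,"claw": 0.3},
    {"x": 0,"y": 0,"z": 0.03,"spin": 0,"claw": 0.3},
    {"x": 0,"y": 0,"z": 0.03,"spin": 0,"claw": 0.3},
  ],
  newtons=30,
)

```text
time: 3.87
position: [0.4059, 0.289, 0.0571]
ee_rot: [3.141, -0.001, 1.496]
ft_force: [-0.1, -0.1, 7.3]
width: 0.0398
grasp_force: 29.3
```

Call:
apply_moves(
  steps=[
    {"x": 0,"y": 0,"z": -0.1,"spin": 0,"claw": 0.3},
    {"x": 0,"y": 0,"z": -0.25,"spin": 0,"claw": 0.3},
    {"x": 0,"y": 0,"z": -0.4,"spin": 0,"claw": 0.3},
    {"x": -0.05,"y": 0.05,"z": -0.55,"spin": 0,"claw": 0.3},
    {"x": -0.2,"y": 0.15,"z": -0.6,"spin": 0,"claw": 0.3},
    {"x": -0.35,"y": 0.27,"z": -0.6,"spin": 0,"claw": 0.3},
    {"x": -0.5,"y": 0.4,"z": -0.6,"spin": 0,"claw": 0.3},
    {"x": -0.65,"y": 0.52,"z": -0.6,"spin": 0,"claw": 0.3},
    {"x": -0.8,"y": 0.65,"z": -0.6,"spin": 0,"claw": 0.3},
    {"x": -0.95,"y": 0.75,"z": -0.6,"spin": 0,"claw": 0.3},
    {"x": -1,"y": 0.78,"z": -0.6,"spin": 0,"claw": 0.3},
  ],
)

```text
time: 4.78
position: [0.5488, 0.0702, 0.1758]
ee_rot: [3.14, 0.003, 1.488]
ft_force: [0.2, -0.2, -0.7]
width: 0.0397
grasp_force: 30.6
```

```bash
python3 - <<'E'
from h import *
from plant import bot
np.set_printoptions(precision=4,suppress=True)
s,c=wristview(bot);print(s["position"],s["ee_rot"],s["grasp_force"],"TCP mixer",w2m(s["position"]))
t=bot.read_camera("top");np.savez("top1.npz",**t)
cv2.imwrite("pics/w2.png",c["pixels"])
M=w2m(cloud(c));z=M[...,2]
j=(abs(z-.058)<.006)
for nm,a,b in(("jaw",0,.09),("veeblk",.13,.2)):
    k=j&(M[...,1]>a)&(M[...,1]<b)&(abs(M[...,0])<.07);q=M[k];print(nm,len(q),np.percentile(q,[2,50,98],axis=0) if len(q) else"")
print("target in tool",totool(s,m2w([0,.115,.077])))
E
```

```text
[0.5488 0.0702 0.1758] [3.1404 0.0032 1.4876] 30.64677357673645 TCP mixer [0.0012 0.1294 0.1758]
jaw 124 [[-0.0371  0.0298  0.0573]
 [ 0.0315  0.0343  0.0587]
 [ 0.0375  0.0417  0.0598]]
veeblk 4346 [[-0.047   0.1435  0.0544]
 [-0.0005  0.1735  0.0581]
 [ 0.0461  0.1853  0.0624]]
target in tool [-0.014  -0.0012  0.0989]
```

View pics/w2.png

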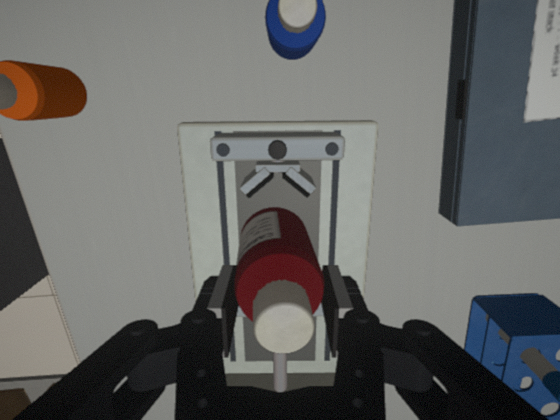

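The wrist view shows the red bottle held upright at (280,280), the vee insert centred ahead of it at (278,180), and the bay clear. I'll lower it now.

Call:
apply_moves(
  steps=[
    {"x": -0.09,"y": -0.005,"z": 0.1,"spin": 0,"claw": 0.3},
    {"x": -0.09,"y": -0.005,"z": 0.22,"spin": 0,"claw": 0.3},
    {"x": -0.09,"y": -0.005,"z": 0.34,"spin": 0,"claw": 0.3},
    {"x": -0.09,"y": -0.005,"z": 0.42,"spin": 0,"claw": 0.3},
    {"x": -0.09,"y": -0.005,"z": 0.46,"spin": 0,"claw": 0.3},
    {"x": -0.09,"y": -0.005,"z": 0.48,"spin": 0,"claw": 0.3},
    {"x": -0.09,"y": -0.005,"z": 0.49,"spin": 0,"claw": 0.3},
    {"x": -0.09,"y": -0.005,"z": 0.49,"spin": 0,"claw": 0.3},
  ],
)

```text
time: 5.55
position: [0.5439, 0.0601, 0.0788]
ee_rot: [3.141, -0.0, 1.496]
ft_force: [0.2, 1.3, -0.6]
width: 0.0396
grasp_force: 30.7
```

Call:
apply_moves(
  steps=[
    {"x": -0.03,"y": 0.01,"z": 0,"spin": 0,"claw": 0.3},
    {"x": -0.03,"y": 0.01,"z": 0.005,"spin": 0,"claw": 0.3},
    {"x": -0.03,"y": 0.01,"z": 0.01,"spin": 0,"claw": 0.3},
    {"x": -0.03,"y": 0.01,"z": 0.01,"spin": 0,"claw": 0.3},
  ],
)

```text
time: 5.88
position: [0.5461, 0.053, 0.0772]
ee_rot: [3.14, 0.0, 1.495]
ft_force: [-1.4, -1.5, 4.6]
width: 0.0397
grasp_force: 30.6
```

Floor contact is felt, so I'll release, wait and lift straight up.

Call:
apply_moves(
  steps=[
    {"x": 0,"y": 0,"z": 0,"spin": 0,"claw": 0.6},
    {"x": 0,"y": 0,"z": 0,"spin": 0,"claw": 1},
    {"x": 0,"y": 0,"z": 0,"spin": 0,"claw": 1},
    {"x": 0,"y": 0,"z": 0,"spin": 0,"claw": 1},
    {"x": 0,"y": 0,"z": 0,"spin": 0,"claw": 1},
    {"x": 0,"y": 0,"z": 0,"spin": 0,"claw": 1},
    {"x": 0,"y": 0,"z": -0.1,"spin": 0,"claw": 1},
    {"x": 0,"y": 0,"z": -0.3,"spin": 0,"claw": 1},
    {"x": 0,"y": 0,"z": -0.5,"spin": 0,"claw": 1},
    {"x": 0,"y": 0,"z": -0.7,"spin": 0,"claw": 1},
    {"x": 0,"y": 0,"z": -0.9,"spin": 0,"claw": 1},
    {"x": 0,"y": 0,"z": -0.95,"spin": 0,"claw": 1},
  ],
)

```text
time: 6.88
position: [0.548, 0.0545, 0.2725]
ee_rot: [3.133, -0.002, 1.496]
ft_force: [1.8, 0.4, -0.4]
width: 0.0854
grasp_force: 0.0
```

```bash
python3 - <<'E'
from h import *
from plant import bot
np.set_printoptions(precision=4,suppress=True)
s,c=wristview(bot);print(s["position"],s["ee_rot"])
M=w2m(cloud(c));z=M[...,2];q=M[(z>.1)&(z<.118)&(abs(M[...,0])<.06)&(M[...,1]>.05)]
print("cap",(q.max(0)+q.min(0))/2,len(q))
j=(abs(z-.058)<.006)&(M[...,1]>0)&(M[...,1]<.09)&(abs(M[...,0])<.05);print("jaw",np.percentile(M[j],[1,50,99],axis=0))
v=(z>.035)&(z<.07)&(abs(M[...,0])<.06)&(M[...,1]>.1)
E
```

```text
[0.548  0.0545 0.2725] [ 3.1327 -0.0016  1.4958]
cap [-0.0047  0.1154  0.1052] 488
jaw [[-0.0485  0.0295  0.0522]
 [ 0.0004  0.04    0.0584]
 [ 0.0489  0.0489  0.061 ]]
```

Call:
apply_moves(
  steps=[
    {"x": 0,"y": 0,"z": -0.2,"spin": 0.035,"claw": 1},
    {"x": 0,"y": 0,"z": -0.4,"spin": 0.07,"claw": 1},
    {"x": -0.1,"y": 0,"z": -0.5,"spin": 0.105,"claw": 1},
    {"x": -0.25,"y": 0,"z": -0.5,"spin": 0.14,"claw": 1},
    {"x": -0.4,"y": 0,"z": -0.5,"spin": 0.175,"claw": 1},
    {"x": -0.55,"y": 0,"z": -0.5,"spin": 0.21,"claw": 1},
    {"x": -0.7,"y": 0,"z": -0.5,"spin": 0.245,"claw": 1},
    {"x": -0.85,"y": 0,"z": -0.5,"spin": 0.28,"claw": 1},
    {"x": -1,"y": 0,"z": -0.5,"spin": 0.315,"claw": 1},
    {"x": -1,"y": 0,"z": -0.5,"spin": 0.35,"claw": 1},
    {"x": -1,"y": 0,"z": -0.5,"spin": 0.385,"claw": 1},
    {"x": -1,"y": 0,"z": -0.5,"spin": 0.42,"claw": 1},
  ],
)

```text
time: 7.93
position: [0.5296, -0.1471, 0.3648]
ee_rot: [-3.141, 0.002, 0.169]
ft_force: [-0.3, 1.0, 0.7]
width: 0.0854
grasp_force: 0.0
```

Call:
apply_moves(
  steps=[
    {"x": -0.05,"y": 0.18,"z": 0,"spin": 0.03,"claw": 1},
    {"x": -0.1,"y": 0.36,"z": 0,"spin": 0.06,"claw": 1},
    {"x": -0.14,"y": 0.55,"z": 0,"spin": 0.08,"claw": 1},
    {"x": -0.18,"y": 0.73,"z": 0,"spin": 0.08,"claw": 1},
    {"x": -0.18,"y": 0.73,"z": 0,"spin": 0.08,"claw": 1},
    {"x": -0.18,"y": 0.73,"z": 0,"spin": 0.08,"claw": 1},
  ],
)

```text
time: 8.43
position: [0.519, -0.2988, 0.3644]
ee_rot: [-3.141, 0.003, -0.08]
ft_force: [0.1, 1.2, 0.2]
width: 0.0852
grasp_force: 0.0
```

```bash
python3 - <<'E'
from h import *
from plant import bot
np.set_printoptions(precision=4,suppress=True)
s,c=wristview(bot);np.savez("w3.npz",**c)
print(s["position"],s["ee_rot"],"mixer",w2m(s["position"]),s["joints"])
cv2.imwrite("pics/w3.png",c["pixels"])
M=w2m(cloud(c));px=c["pixels"].astype(int)
for p in((0,-.165,.132),(-.035,-.165,.132),(0,-.137,.28)): print(p,proj(c,m2w(p)))
E
```

```text
[ 0.519  -0.2988  0.3644] [-3.1413  0.0027 -0.08  ] mixer [-0.0011 -0.2409  0.3644] [ 0.7423  0.3792 -0.4025  1.5071  0.1521  1.2888 -1.3282]
(0, -0.165, 0.132) [210.8879 176.4314]
(-0.035, -0.165, 0.132) [213.0834 206.4935]
(0, -0.137, 0.28) [128.7721 223.9515]
```

View pics/w3.png

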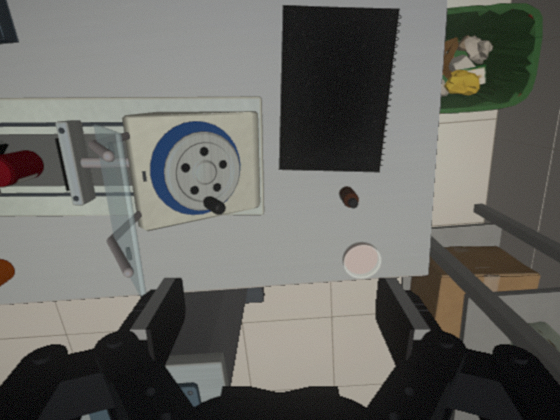

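The wrist view shows the wheel disc centred at about (205,170). The black peg runs from its foot at about (208,202) to its top at (217,206), on the robot side of the wheel. The shield is edge-on at (120,230), and the oil (349,196) and dish (362,260) are clear.

```bash
python3 - <<'E'
from h import *
np.set_printoptions(precision=4,suppress=True)
c=load("w3");M=w2m(cloud(c));px=c["pixels"].astype(int)
blue=((px[...,0]-px[...,2]>40)).astype(np.uint8);blue[:, :140]=0;blue[:,250:]=0;blue[:110]=0;blue[225:]=0
ys,xs=np.nonzero(blue);h=cv2.convexHull(np.stack([xs,ys],1));msk=np.zeros(blue.shape,np.uint8);cv2.fillPoly(msk,[h],1)
print("blue bbox",xs.min(),xs.max(),ys.min(),ys.max())
a=np.array([0,-.574,.819]);b=np.array([0,.819,.574])
pts=M[(blue>0)];print("blue a-coord",np.nanpercentile(pts@a,[5,50,95]),"b range",np.nanpercentile(pts@b,[1,99]),"x",np.nanpercentile(pts[:,0],[1,99]))
g=(px.min(-1)>95)&(px.max(-1)-px.min(-1)<22);g[:,:165]=0;g[:,242:]=0;g[:135]=0;g[:][205:]=0
n,l,st,ce=cv2.connectedComponentsWithStats(g.astype(np.uint8));k=l[170,195] or 1+st[1:,4].argmax();q=M[l==k]
print(st[k]);print("grey a",np.nanpercentile(q@a,[5,50,95]),"b",np.nanpercentile(q@b,[1,50,99]),"x",np.nanpercentile(q[:,0],[1,50,99]))
k=(px.max(-1)<60);k[:190]=0;k[222:]=0;k[:,:198]=0;k[:,232:]=0;q=M[k]
print("peg n",k.sum(),"a",np.nanpercentile(q@a,[3,50,97]),"b",np.nanpercentile(q@b,[3,50,97]),"x",np.nanpercentile(q[:,0],[3,50,97]))
print("pred C a,b:",np.array([0,-.145,.1033])@a,np.array([0,-.145,.1033])@b)
E
```

```text
blue bbox 151 237 122 213
blue a-coord [0.1541 0.1554 0.1567] b range [-0.1107 -0.0084] x [-0.0552  0.0551]
[ 165  135   77   70 4433]
grey a [0.1535 0.1755 0.1786] b [-0.1239 -0.0632 -0.0192] x [-0.0508  0.0021  0.0417]
peg n 246 a [0.1855 0.2085 0.2155] b [-0.067  -0.0588 -0.055 ] x [-0.0389 -0.0318 -0.0274]
pred C a,b: 0.1678327 -0.05946079999999999
```

```bash
python3 - <<'E'
from h import *
np.set_printoptions(precision=4,suppress=True)
c=load("w3");d=c["depth"];v,u=np.mgrid[0:420,0:560]
p=np.stack([(u-c["cx"])/c["fx"]*d,(v-c["cy"])/c["fy"]*d,d],-1)@c["T_tool_cam"][:3,:3].T+c["T_tool_cam"][:3,3]
m=(d>0)&(d<.22)&(v>270)
for sgn in(-1,1):
    q=p[m&(p[...,1]*sgn>.02)]
    for z0 in np.arange(-.09,.03,.01):
        r=q[(q[:,2]>=z0)&(q[:,2]<z0+.01)]
        if len(r)>5: print(sgn,round(z0,3),len(r),"y",r[:,1].min().round(4),r[:,1].max().round(4),"x",r[:,0].min().round(4),r[:,0].max().round(4),"zmax",r[:,2].max().round(4))
E
```

```text
-1 -0.08 2490 y -0.0679 -0.02 x 0.0078 0.0184 zmax -0.07
-1 -0.07 3427 y -0.0739 -0.0201 x -0.0044 0.0181 zmax -0.06
-1 -0.06 5480 y -0.0745 -0.0319 x -0.0129 0.0165 zmax -0.05
-1 -0.05 1215 y -0.0734 -0.0408 x -0.0014 0.0142 zmax -0.04
-1 -0.04 1046 y -0.0564 -0.042 x -0.0113 0.0119 zmax -0.03
-1 -0.03 967 y -0.0568 -0.0418 x -0.0119 0.0119 zmax -0.02
-1 -0.02 780 y -0.0566 -0.0419 x -0.0119 0.0115 zmax -0.01
-1 -0.01 296 y -0.054 -0.042 x -0.0117 0.0113 zmax -0.0022
1 -0.08 2566 y 0.02 0.0678 x 0.0076 0.0182 zmax -0.07
1 -0.07 3445 y 0.02 0.0739 x -0.0048 0.0182 zmax -0.06
1 -0.06 5452 y 0.0329 0.0746 x -0.0128 0.0165 zmax -0.05
1 -0.05 1213 y 0.0409 0.0729 x -0.0014 0.0143 zmax -0.04
1 -0.04 1049 y 0.0423 0.0572 x -0.0114 0.0118 zmax -0.03
1 -0.03 951 y 0.0423 0.0568 x -0.0116 0.0116 zmax -0.02
1 -0.02 763 y 0.0422 0.0567 x -0.0115 0.0116 zmax -0.01
1 -0.01 303 y 0.0424 0.0547 x -0.0125 0.0113 zmax -0.002
```

The open fingertips end 2 mm behind the TCP, at y ±42–57 mm and x ±12 mm. Moves can't tilt the tool, so I'll push the peg around with the bay-side finger, keeping the gripper body on the -y side of the shield edge. I'll plan that path now.

```bash
cat > plan.py <<'E'
from h import *
H=np.array([0,-.1652,.1321]); YL=-.186   # tool y limit for the shield
def peg(phi): return H+.035*(np.cos(phi)*np.array([1,0,0])+np.sin(phi)*np.array([0,.819,.574]))
def tool(phi,lead=0.,dz=-.009):
    p=peg(phi); n=np.array([np.sin(phi),-np.cos(phi)*.819]);n/=np.linalg.norm(n)
    k=np.clip(3*n,-1,1)
    Fy=p[1]-.0135*k[1]-.009*n[1]
    cap=YL+.0495
    if Fy>cap:
        Fy=cap; e=min(max((abs(Fy-p[1])-.0135)/.009,0),.98)
        Fx=p[0]-np.sign(n[0])*(.012+.008*np.sqrt(1-e*e))
    else: Fx=p[0]-.012*k[0]-.008*n[0]
    q=np.array([Fx,Fy-.0495,p[2]+dz]); q[:2]+=lead*n; q[1]=min(q[1],YL); return q
def table(s,degs,lead=0.,dz=-.009):
    for d in degs:
        q=tool(np.radians(d),lead,dz); print(d,"mixer",np.round(q,4),"units",np.round(totool(s,m2w(q))/.2,3))
E
python3 - <<'E'
from plan import *
from plant import bot
s=bot.get_state();print("spin",(s["ee_rot"][2]+.0743)/np.pi)
table(s,[180],-.01)
s["position"]=m2w(tool(np.pi,-.01));s["ee_rot"]=[np.pi,0,-.0743]
table(s,np.arange(180,-181,-15))
E
```

```text
spin -0.0006706464699525679
180 mixer [-0.035  -0.2472  0.1231] units [-0.17   0.046  1.209]
180 mixer [-0.035  -0.2372  0.1231] units [ 0.   -0.05 -0.  ]
165 mixer [-0.0475 -0.2293  0.1283] units [-0.062 -0.089 -0.026]
150 mixer [-0.0469 -0.2212  0.1331] units [-0.06 -0.13 -0.05]
135 mixer [-0.0429 -0.2136  0.1373] units [-0.04  -0.168 -0.071]
120 mixer [-0.0367 -0.2072  0.1405] units [-0.009 -0.2   -0.087]
105 mixer [-0.0289 -0.1976  0.1425] units [ 0.031 -0.248 -0.097]
90 mixer [-0.02   -0.186   0.1432] units [ 0.075 -0.306 -0.1  ]
75 mixer [-0.0109 -0.186   0.1425] units [ 0.12  -0.306 -0.097]
60 mixer [-0.0025 -0.186   0.1405] units [ 0.163 -0.306 -0.087]
45 mixer [ 0.0047 -0.186   0.1373] units [ 0.199 -0.306 -0.071]
30 mixer [ 0.0103 -0.186   0.1331] units [ 0.227 -0.306 -0.05 ]
15 mixer [ 0.0178 -0.186   0.1283] units [ 0.264 -0.306 -0.026]
0 mixer [ 0.035  -0.1922  0.1231] units [ 0.35  -0.275 -0.   ]
-15 mixer [ 0.0475 -0.2001  0.1179] units [ 0.412 -0.236  0.026]
-30 mixer [ 0.0469 -0.2082  0.1131] units [ 0.41  -0.195  0.05 ]
-45 mixer [ 0.0429 -0.2158  0.1089] units [ 0.39  -0.157  0.071]
-60 mixer [ 0.0367 -0.2222  0.1057] units [ 0.359 -0.125  0.087]
-75 mixer [ 0.0289 -0.2318  0.1037] units [ 0.319 -0.077  0.097]
-90 mixer [ 0.02   -0.2434  0.103 ] units [ 0.275 -0.019  0.1  ]
-105 mixer [ 0.0108 -0.253   0.1037] units [0.229 0.029 0.097]
-120 mixer [ 0.0017 -0.2569  0.1057] units [0.184 0.048 0.087]
-135 mixer [-0.0066 -0.2542  0.1089] units [0.142 0.035 0.071]
-150 mixer [-0.0137 -0.2499  0.1131] units [0.106 0.013 0.05 ]
-165 mixer [-0.0201 -0.2442  0.1179] units [ 0.074 -0.015  0.026]
-180 mixer [-0.035  -0.2372  0.1231] units [ 0.   -0.05 -0.  ]
```

Call:
apply_moves(
  steps=[
    {"x": -0.17,"y": 0.05,"z": 0.15,"spin": 0,"claw": 1},
    {"x": -0.17,"y": 0.05,"z": 0.35,"spin": 0,"claw": 1},
    {"x": -0.17,"y": 0.05,"z": 0.55,"spin": 0,"claw": 1},
    {"x": -0.17,"y": 0.05,"z": 0.75,"spin": 0,"claw": 1},
    {"x": -0.17,"y": 0.05,"z": 0.9,"spin": 0,"claw": 1},
    {"x": -0.17,"y": 0.05,"z": 1,"spin": 0,"claw": 1},
    {"x": -0.17,"y": 0.05,"z": 1,"spin": 0,"claw": 1},
  ],
)

```text
time: 9.07
position: [0.4831, -0.3, 0.1617]
ee_rot: [-3.137, 0.008, -0.072]
ft_force: [-0.4, 0.3, -0.3]
width: 0.0853
grasp_force: 0.0
```

Call:
apply_moves(
  steps=[
    {"x": 0,"y": 0,"z": 0.1,"spin": 0,"claw": 1},
    {"x": 0,"y": 0,"z": 0.2,"spin": 0,"claw": 1},
    {"x": 0,"y": 0,"z": 0.21,"spin": 0,"claw": 1},
    {"x": 0,"y": 0,"z": 0.21,"spin": 0,"claw": 1},
  ],
)

```text
time: 9.4
position: [0.4859, -0.3025, 0.1246]
ee_rot: [-3.141, 0.001, -0.074]
ft_force: [0.1, 0.6, -0.1]
width: 0.0853
grasp_force: 0.0
```

```bash
cat > look.py <<'E'
import sys
from plan import *
from plant import bot
np.set_printoptions(precision=4,suppress=True)
s,c=wristview(bot);np.savez("wl.npz",**c);print("mixer",w2m(s["position"]),"rot",s["ee_rot"],"F",s["ft_force"]@RM,"t",s["time"])
if len(sys.argv)>1: cv2.imwrite("pics/"+sys.argv[1],c["pixels"])
M=w2m(cloud(c));px=c["pixels"].astype(int);ro=M-H
a=np.array([0,-.574,.819]);b=np.array([0,.819,.574])
A=ro@a;B=ro@b;X=ro[...,0]
k=(A>-.018)&(A<.016)&(np.hypot(X,B)<.05)&(np.hypot(X,B)>.02)&(px.max(-1)<75)
ft=totool(s,m2w(M.reshape(-1,3)).T.T.reshape(-1,3)) if 0 else ((M-w2m(s["position"])))
fing=(abs(ft[...,0])<.016)&(abs(abs(ft[...,1])-.0495)<.011)&(ft[...,2]>-.002)
k&=~fing
if k.sum()>10: x,y=np.median(X[k]),np.median(B[k]);print("peg n",k.sum(),"x,b",x,y,"phi",np.degrees(np.arctan2(y,x)))
c2=bot.read_camera("side");N=w2m(cloud(c2));q=N[(abs(N[...,2]-.0585)<.004)&(abs(N[...,0])<.05)&(N[...,1]>.02)&(N[...,1]<.10)]
if len(q): print("jaw y",np.percentile(q[:,1],[3,50,97]),len(q))
E
python3 look.py w4.png; python3 - <<'E'
from plan import *
from plant import bot
table(bot.get_state(),np.arange(180,89,-10))
E
```

```text
mixer [-0.0339 -0.247   0.1246] rot [-3.1408  0.0007 -0.0737] F [ 0.0262  0.6087 -0.0953] t 9.4
peg n 2002 x,b -0.03050805321440412 -0.0027124603768777914 phi -174.91921186225582
jaw y [0.0303 0.0408 0.0498] 179
180 mixer [-0.035  -0.2372  0.1231] units [-0.011 -0.054  0.014]
170 mixer [-0.0437 -0.232   0.1266] units [-0.054 -0.08  -0.003]
160 mixer [-0.0481 -0.2266  0.13  ] units [-0.077 -0.107 -0.02 ]
150 mixer [-0.0469 -0.2212  0.1331] units [-0.07  -0.134 -0.036]
140 mixer [-0.0445 -0.2161  0.136 ] units [-0.058 -0.159 -0.05 ]
130 mixer [-0.0411 -0.2113  0.1385] units [-0.041 -0.183 -0.063]
120 mixer [-0.0367 -0.2072  0.1405] units [-0.019 -0.203 -0.073]
110 mixer [-0.0316 -0.2019  0.142 ] units [ 0.006 -0.23  -0.08 ]
100 mixer [-0.026  -0.1935  0.1429] units [ 0.034 -0.272 -0.085]
90 mixer [-0.02   -0.186   0.1432] units [ 0.064 -0.309 -0.086]
```

View pics/w4.png

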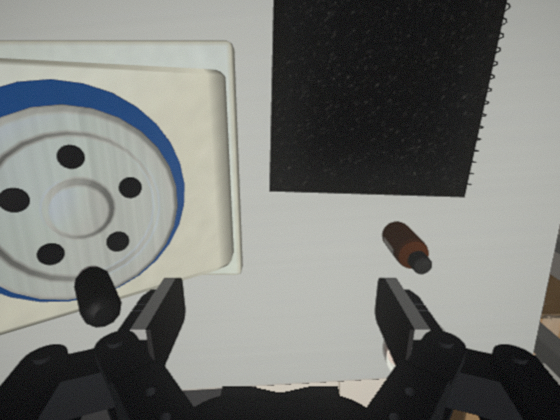

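The wrist view shows the peg at (97,295) with the bay-side finger right next to it on its -y side at (150,315), as planned. I'll soften the corner blending and start pushing.

```bash
sed -i 's/np.clip(3\*n/np.clip(1.5*n/' plan.py; python3 - <<'E'
from plan import *
from plant import bot
table(bot.get_state(),np.arange(180,79,-10))
E
```

```text
180 mixer [-0.035  -0.2372  0.1231] units [-0.011 -0.054  0.014]
170 mixer [-0.0399 -0.232   0.1266] units [-0.036 -0.08  -0.003]
160 mixer [-0.0434 -0.2266  0.13  ] units [-0.053 -0.107 -0.02 ]
150 mixer [-0.0453 -0.2212  0.1331] units [-0.062 -0.134 -0.036]
140 mixer [-0.0445 -0.2161  0.136 ] units [-0.058 -0.159 -0.05 ]
130 mixer [-0.0411 -0.2093  0.1385] units [-0.041 -0.193 -0.063]
120 mixer [-0.0367 -0.2024  0.1405] units [-0.019 -0.228 -0.073]
110 mixer [-0.0316 -0.1961  0.142 ] units [ 0.006 -0.259 -0.08 ]
100 mixer [-0.026  -0.1907  0.1429] units [ 0.034 -0.286 -0.085]
90 mixer [-0.02   -0.186   0.1432] units [ 0.064 -0.309 -0.086]
80 mixer [-0.0139 -0.186   0.1429] units [ 0.095 -0.31  -0.085]
```

Call:
apply_moves(
  steps=[
    {"x": -0.01,"y": -0.03,"z": 0.01,"spin": 0,"claw": 1},
    {"x": -0.01,"y": -0.055,"z": 0.01,"spin": 0,"claw": 1},
    {"x": -0.035,"y": -0.08,"z": 0,"spin": 0,"claw": 1},
    {"x": -0.053,"y": -0.107,"z": -0.02,"spin": 0,"claw": 1},
    {"x": -0.062,"y": -0.134,"z": -0.036,"spin": 0,"claw": 1},
    {"x": -0.058,"y": -0.16,"z": -0.05,"spin": 0,"claw": 1},
    {"x": -0.041,"y": -0.193,"z": -0.063,"spin": 0,"claw": 1},
    {"x": -0.041,"y": -0.193,"z": -0.063,"spin": 0,"claw": 1},
  ],
)

```text
time: 10.17
position: [0.4806, -0.2647, 0.1384]
ee_rot: [3.14, -0.001, -0.075]
ft_force: [-2.0, -4.5, 4.6]
width: 0.0857
grasp_force: 2.9
```

```bash
python3 look.py; python3 - <<'E'
from plan import *
from plant import bot
table(bot.get_state(),np.arange(140,29,-10))
E
```

```text
mixer [-0.0419 -0.2097  0.1384] rot [ 3.1398 -0.0009 -0.075 ] F [-1.6865 -4.6078  4.5936] t 10.1667
peg n 1398 x,b -0.022267906581947175 0.01908544474156295 phi 139.40068161741138
jaw y [0.0343 0.045  0.0535] 187
140 mixer [-0.0445 -0.2161  0.136 ] units [-0.011  0.032  0.008]
130 mixer [-0.0411 -0.2093  0.1385] units [ 0.006 -0.002 -0.004]
120 mixer [-0.0367 -0.2024  0.1405] units [ 0.028 -0.037 -0.014]
110 mixer [-0.0316 -0.1961  0.142 ] units [ 0.053 -0.068 -0.022]
100 mixer [-0.026  -0.1907  0.1429] units [ 0.081 -0.096 -0.026]
90 mixer [-0.02   -0.186   0.1432] units [ 0.111 -0.119 -0.028]
80 mixer [-0.0139 -0.186   0.1429] units [ 0.142 -0.119 -0.026]
70 mixer [-0.008 -0.186  0.142] units [ 0.171 -0.119 -0.021]
60 mixer [-0.0025 -0.186   0.1405] units [ 0.199 -0.119 -0.014]
50 mixer [ 0.0025 -0.186   0.1385] units [ 0.224 -0.119 -0.004]
40 mixer [ 0.0068 -0.186   0.136 ] units [ 0.245 -0.119  0.008]
30 mixer [ 0.0103 -0.186   0.1331] units [ 0.263 -0.119  0.023]
```

The wheel is turning and the jaw has moved about 4 mm. I'll continue over the top.

Call:
apply_moves(
  steps=[
    {"x": 0.02,"y": -0.02,"z": -0.01,"spin": 0,"claw": 1},
    {"x": 0.03,"y": -0.04,"z": -0.014,"spin": 0,"claw": 1},
    {"x": 0.055,"y": -0.07,"z": -0.022,"spin": 0,"claw": 1},
    {"x": 0.08,"y": -0.095,"z": -0.026,"spin": 0,"claw": 1},
    {"x": 0.11,"y": -0.115,"z": -0.028,"spin": 0,"claw": 1},
    {"x": 0.14,"y": -0.118,"z": -0.026,"spin": 0,"claw": 1},
    {"x": 0.17,"y": -0.118,"z": -0.021,"spin": 0,"claw": 1},
    {"x": 0.2,"y": -0.118,"z": -0.014,"spin": 0,"claw": 1},
    {"x": 0.225,"y": -0.118,"z": -0.004,"spin": 0,"claw": 1},
    {"x": 0.225,"y": -0.118,"z": -0.004,"spin": 0,"claw": 1},
  ],
)

```text
time: 11.1
position: [0.5282, -0.2435, 0.1372]
ee_rot: [-3.14, -0.001, -0.074]
ft_force: [-0.6, 0.8, 0.9]
width: 0.0856
grasp_force: 0.6
```

```bash
python3 look.py; python3 - <<'E'
from plan import *
from plant import bot
table(bot.get_state(),np.arange(60,-51,-10))
E
```

```text
mixer [ 0.004  -0.185   0.1372] rot [-3.1403 -0.0007 -0.0745] F [-0.701   0.776   0.8801] t 11.1
peg n 2074 x,b 0.02621543961942137 0.02520405737347346 phi 43.87318106270393
jaw y [0.0453 0.0551 0.0637] 176
60 mixer [-0.0025 -0.186   0.1405] units [-0.031  0.004 -0.015]
50 mixer [ 0.0025 -0.186   0.1385] units [-0.006  0.004 -0.005]
40 mixer [ 0.0068 -0.186   0.136 ] units [0.016 0.004 0.008]
30 mixer [ 0.0103 -0.186   0.1331] units [0.033 0.004 0.022]
20 mixer [ 0.0145 -0.186   0.13  ] units [0.054 0.004 0.038]
10 mixer [ 0.029  -0.1874  0.1266] units [0.127 0.011 0.055]
0 mixer [ 0.035  -0.1922  0.1231] units [0.157 0.035 0.072]
-10 mixer [ 0.0399 -0.1974  0.1196] units [0.181 0.061 0.09 ]
-20 mixer [ 0.0434 -0.2028  0.1162] units [0.199 0.088 0.107]
-30 mixer [ 0.0453 -0.2082  0.1131] units [0.208 0.115 0.122]
-40 mixer [ 0.0445 -0.2133  0.1102] units [0.204 0.141 0.137]
-50 mixer [ 0.0411 -0.2201  0.1077] units [0.187 0.175 0.149]
```

Call:
apply_moves(
  steps=[
    {"x": 0.016,"y": 0.003,"z": 0,"spin": 0,"claw": 1},
    {"x": 0.035,"y": 0.003,"z": 0.005,"spin": 0,"claw": 1},
    {"x": 0.055,"y": 0.003,"z": 0.018,"spin": 0,"claw": 1},
    {"x": 0.09,"y": 0.005,"z": 0.025,"spin": 0,"claw": 1},
    {"x": 0.127,"y": 0.012,"z": 0.035,"spin": 0,"claw": 1},
    {"x": 0.157,"y": 0.035,"z": 0.052,"spin": 0,"claw": 1},
    {"x": 0.18,"y": 0.061,"z": 0.07,"spin": 0,"claw": 1},
    {"x": 0.2,"y": 0.088,"z": 0.087,"spin": 0,"claw": 1},
    {"x": 0.208,"y": 0.115,"z": 0.102,"spin": 0,"claw": 1},
    {"x": 0.204,"y": 0.141,"z": 0.117,"spin": 0,"claw": 1},
    {"x": 0.19,"y": 0.175,"z": 0.129,"spin": 0,"claw": 1},
    {"x": 0.19,"y": 0.175,"z": 0.129,"spin": 0,"claw": 1},
  ],
)

```text
time: 12.2
position: [0.5609, -0.284, 0.1107]
ee_rot: [3.141, 0.002, -0.077]
ft_force: [0.8, 3.1, -2.0]
width: 0.0855
grasp_force: 1.1
```

```bash
python3 look.py; python3 - <<'E'
from plan import *
from plant import bot
table(bot.get_state(),np.arange(-40,-151,-10),dz=-.007)
E
```

```text
mixer [ 0.0396 -0.223   0.1107] rot [ 3.1412  0.0016 -0.0774] F [ 0.591   3.1405 -2.0315] t 12.2
peg n 1441 x,b 0.03057679738352604 -0.027465451386564088 phi -41.9316051167039
jaw y [0.0541 0.0637 0.0744] 176
-40 mixer [ 0.0445 -0.2133  0.1122] units [ 0.023 -0.046 -0.004]
-50 mixer [ 0.0411 -0.2201  0.1097] units [ 0.006 -0.012  0.008]
-60 mixer [ 0.0367 -0.227   0.1077] units [-0.015  0.023  0.018]
-70 mixer [ 0.0316 -0.2333  0.1062] units [-0.041  0.054  0.026]
-80 mixer [ 0.026  -0.2387  0.1053] units [-0.069  0.082  0.03 ]
-90 mixer [ 0.02   -0.2434  0.105 ] units [-0.099  0.105  0.032]
-100 mixer [ 0.0138 -0.2471  0.1053] units [-0.13   0.124  0.031]
-110 mixer [ 0.0077 -0.25    0.1062] units [-0.16   0.138  0.026]
-120 mixer [ 0.0017 -0.252   0.1077] units [-0.19   0.148  0.019]
-130 mixer [-0.0039 -0.2532  0.1097] units [-0.218  0.154  0.009]
-140 mixer [-0.0091 -0.2529  0.1122] units [-0.244  0.153 -0.004]
-150 mixer [-0.0153 -0.2499  0.1151] units [-0.276  0.138 -0.018]
```

Call:
apply_moves(
  steps=[
    {"x": -0.015,"y": 0.023,"z": 0.018,"spin": 0,"claw": 1},
    {"x": -0.04,"y": 0.054,"z": 0.026,"spin": 0,"claw": 1},
    {"x": -0.07,"y": 0.082,"z": 0.03,"spin": 0,"claw": 1},
    {"x": -0.1,"y": 0.105,"z": 0.032,"spin": 0,"claw": 1},
    {"x": -0.13,"y": 0.124,"z": 0.03,"spin": 0,"claw": 1},
    {"x": -0.16,"y": 0.138,"z": 0.026,"spin": 0,"claw": 1},
    {"x": -0.19,"y": 0.148,"z": 0.019,"spin": 0,"claw": 1},
    {"x": -0.22,"y": 0.154,"z": 0.009,"spin": 0,"claw": 1},
    {"x": -0.245,"y": 0.153,"z": -0.004,"spin": 0,"claw": 1},
    {"x": -0.275,"y": 0.138,"z": -0.018,"spin": 0,"claw": 1},
    {"x": -0.275,"y": 0.138,"z": -0.018,"spin": 0,"claw": 1},
  ],
)

```text
time: 13.22
position: [0.503, -0.3078, 0.1163]
ee_rot: [3.138, 0.002, -0.077]
ft_force: [-1.0, -5.2, 2.0]
width: 0.0853
grasp_force: 2.9
```

```bash
python3 look.py; python3 - <<'E'
from plan import *
from plant import bot
table(bot.get_state(),np.arange(220,109,-10),dz=-.009)
E
```

```text
mixer [-0.0164 -0.251   0.1163] rot [ 3.1383  0.0019 -0.0768] F [-0.603  -5.2519  2.0384] t 13.2167
peg n 676 x,b -0.01369554353076212 -0.03032602053276357 phi -114.30442585019192
jaw y [0.0631 0.073  0.0833] 145
220 mixer [-0.0091 -0.2529  0.1102] units [0.034 0.009 0.03 ]
210 mixer [-0.0153 -0.2499  0.1131] units [ 0.003 -0.006  0.016]
200 mixer [-0.0223 -0.2462  0.1162] units [-0.032 -0.024  0.   ]
190 mixer [-0.029  -0.242   0.1196] units [-0.065 -0.045 -0.017]
180 mixer [-0.035  -0.2372  0.1231] units [-0.096 -0.069 -0.034]
170 mixer [-0.0399 -0.232   0.1266] units [-0.12  -0.094 -0.052]
160 mixer [-0.0434 -0.2266  0.13  ] units [-0.138 -0.121 -0.069]
150 mixer [-0.0453 -0.2212  0.1331] units [-0.147 -0.148 -0.085]
140 mixer [-0.0445 -0.2161  0.136 ] units [-0.144 -0.174 -0.099]
130 mixer [-0.0411 -0.2093  0.1385] units [-0.126 -0.208 -0.112]
120 mixer [-0.0367 -0.2024  0.1405] units [-0.105 -0.243 -0.122]
110 mixer [-0.0316 -0.1961  0.142 ] units [-0.079 -0.274 -0.129]
```

Call:
apply_moves(
  steps=[
    {"x": -0.03,"y": -0.024,"z": 0,"spin": 0,"claw": 1},
    {"x": -0.065,"y": -0.045,"z": -0.017,"spin": 0,"claw": 1},
    {"x": -0.095,"y": -0.069,"z": -0.034,"spin": 0,"claw": 1},
    {"x": -0.12,"y": -0.094,"z": -0.052,"spin": 0,"claw": 1},
    {"x": -0.138,"y": -0.121,"z": -0.069,"spin": 0,"claw": 1},
    {"x": -0.138,"y": -0.121,"z": -0.069,"spin": 0,"claw": 1},
  ],
)

```text
time: 13.82
position: [0.4797, -0.2816, 0.1317]
ee_rot: [3.137, -0.003, -0.077]
ft_force: [0.2, -6.0, 7.7]
width: 0.0853
grasp_force: 4.8
```

```bash
python3 look.py w5.png; python3 - <<'E'
from plan import *
from plant import bot
table(bot.get_state(),np.arange(180,59,-10),dz=-.009)
E
```

```text
mixer [-0.0416 -0.2266  0.1317] rot [ 3.1372 -0.0027 -0.0765] F [ 0.6767 -5.9511  7.7057] t 13.8167
peg n 727 x,b -0.029115665315298977 0.0016836835094156224 phi 176.6904192846635
jaw y [0.0702 0.0792 0.0893] 120
180 mixer [-0.035  -0.2372  0.1231] units [0.033 0.052 0.042]
170 mixer [-0.0399 -0.232   0.1266] units [0.008 0.026 0.024]
160 mixer [-0.0434 -0.2266  0.13  ] units [-0.009 -0.     0.007]
150 mixer [-0.0453 -0.2212  0.1331] units [-0.019 -0.027 -0.009]
140 mixer [-0.0445 -0.2161  0.136 ] units [-0.015 -0.053 -0.023]
130 mixer [-0.0411 -0.2093  0.1385] units [ 0.002 -0.087 -0.036]
120 mixer [-0.0367 -0.2024  0.1405] units [ 0.024 -0.122 -0.046]
110 mixer [-0.0316 -0.1961  0.142 ] units [ 0.049 -0.153 -0.053]
100 mixer [-0.026  -0.1907  0.1429] units [ 0.077 -0.18  -0.058]
90 mixer [-0.02   -0.186   0.1432] units [ 0.107 -0.203 -0.059]
80 mixer [-0.0139 -0.186   0.1429] units [ 0.138 -0.204 -0.058]
70 mixer [-0.008 -0.186  0.142] units [ 0.167 -0.204 -0.053]
60 mixer [-0.0025 -0.186   0.1405] units [ 0.195 -0.204 -0.046]
```

View pics/w5.png

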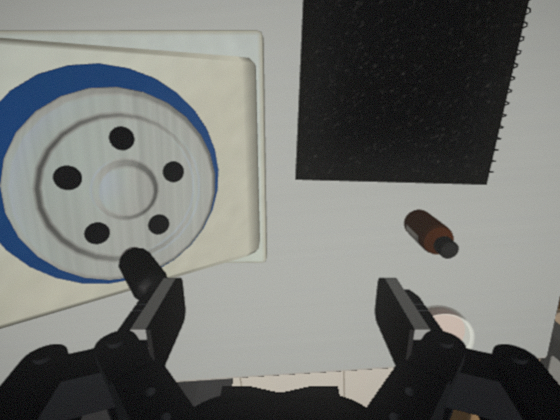

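The peg is at (140,270) with the finger behind it. Continuing over the top again.

Call:
apply_moves(
  steps=[
    {"x": -0.018,"y": -0.027,"z": -0.009,"spin": 0,"claw": 1},
    {"x": -0.015,"y": -0.053,"z": -0.023,"spin": 0,"claw": 1},
    {"x": 0.002,"y": -0.087,"z": -0.036,"spin": 0,"claw": 1},
    {"x": 0.024,"y": -0.122,"z": -0.046,"spin": 0,"claw": 1},
    {"x": 0.05,"y": -0.153,"z": -0.053,"spin": 0,"claw": 1},
    {"x": 0.077,"y": -0.18,"z": -0.058,"spin": 0,"claw": 1},
    {"x": 0.107,"y": -0.202,"z": -0.059,"spin": 0,"claw": 1},
    {"x": 0.138,"y": -0.203,"z": -0.058,"spin": 0,"claw": 1},
    {"x": 0.167,"y": -0.203,"z": -0.053,"spin": 0,"claw": 1},
    {"x": 0.167,"y": -0.203,"z": -0.053,"spin": 0,"claw": 1},
  ],
)

```text
time: 14.75
position: [0.5207, -0.257, 0.1483]
ee_rot: [3.122, -0.016, -0.086]
ft_force: [-3.0, -30.4, 39.5]
width: 0.0854
grasp_force: 24.9
```

```bash
python3 look.py; python3 - <<'E'
from plan import *
from plant import bot
table(bot.get_state(),np.arange(70,-61,-10),dz=-.006)
c=bot.read_camera("side");N=w2m(cloud(c));z=N[...,2];px=c["pixels"].astype(int)
q=N[(z>.1)&(z<.112)&(abs(N[...,0])<.03)&(N[...,1]>.07)&(N[...,1]<.16)];print("cap",(q.max(0)+q.min(0))/2,len(q),z[(abs(N[...,0])<.03)&(N[...,1]>.07)&(N[...,1]<.16)].max())
E
```

```text
mixer [-0.0026 -0.1991  0.1483] rot [ 3.1217 -0.0157 -0.086 ] F [ -0.756  -30.5345  39.4829] t 14.75
peg n 963 x,b 0.01435497412360212 0.031955469100007114 phi 65.80952241784682
jaw y [0.0822 0.0907 0.0995] 101
70 mixer [-0.008 -0.186  0.145] units [-0.028 -0.065  0.015]
60 mixer [-0.0025 -0.186   0.1435] units [-0.001 -0.065  0.023]
50 mixer [ 0.0025 -0.186   0.1415] units [ 0.024 -0.066  0.033]
40 mixer [ 0.0068 -0.186   0.139 ] units [ 0.046 -0.066  0.046]
30 mixer [ 0.0103 -0.186   0.1361] units [ 0.063 -0.067  0.061]
20 mixer [ 0.0145 -0.186   0.133 ] units [ 0.083 -0.067  0.077]
10 mixer [ 0.029  -0.1874  0.1296] units [ 0.156 -0.062  0.095]
0 mixer [ 0.035  -0.1922  0.1261] units [ 0.186 -0.038  0.114]
-10 mixer [ 0.0399 -0.1974  0.1226] units [ 0.211 -0.013  0.132]
-20 mixer [ 0.0434 -0.2028  0.1192] units [0.228 0.013 0.15 ]
-30 mixer [ 0.0453 -0.2082  0.1161] units [0.237 0.04  0.166]
-40 mixer [ 0.0445 -0.2133  0.1132] units [0.234 0.065 0.181]
-50 mixer [ 0.0411 -0.2201  0.1107] units [0.217 0.099 0.194]
-60 mixer [ 0.0367 -0.227   0.1087] units [0.195 0.134 0.204]
cap [-0.00545861  0.12195871  0.10595959] 59 0.11162864955123386
```

The finger slid in behind the peg on its -y side and is jamming at about 50 N. I'll back off, step over to the -x side and re-engage.

Call:
apply_moves(
  steps=[
    {"x": 0,"y": 0.06,"z": -0.02,"spin": 0,"claw": 1},
    {"x": 0,"y": 0.14,"z": -0.02,"spin": 0,"claw": 1},
    {"x": -0.05,"y": 0.17,"z": -0.02,"spin": 0,"claw": 1},
    {"x": -0.15,"y": 0.17,"z": -0.02,"spin": 0,"claw": 1},
    {"x": -0.17,"y": 0.15,"z": 0,"spin": 0,"claw": 1},
    {"x": -0.17,"y": 0.15,"z": 0,"spin": 0,"claw": 1},
  ],
)

```text
time: 15.4
position: [0.4768, -0.2671, 0.1388]
ee_rot: [-3.14, 0.004, -0.075]
ft_force: [0.9, 0.9, -0.1]
width: 0.0854
grasp_force: 0.0
```

```bash
python3 look.py w6.png; python3 - <<'E'
from plan import *
from plant import bot
table(bot.get_state(),[100,90,80,70,60,50],dz=-.009)
E
```

```text
mixer [-0.0455 -0.2124  0.1388] rot [-3.1401  0.0043 -0.0751] F [ 0.8015  0.9449 -0.1442] t 15.4
peg n 2054 x,b 0.010144380403847289 0.030721867172869604 phi 71.7267434654871
jaw y [0.0823 0.091  0.0993] 102
100 mixer [-0.026  -0.1907  0.1429] units [ 0.083 -0.11  -0.016]
90 mixer [-0.02   -0.186   0.1432] units [ 0.113 -0.133 -0.018]
80 mixer [-0.0139 -0.186   0.1429] units [ 0.144 -0.133 -0.016]
70 mixer [-0.008 -0.186  0.142] units [ 0.173 -0.133 -0.012]
60 mixer [-0.0025 -0.186   0.1405] units [ 0.201 -0.133 -0.004]
50 mixer [ 0.0025 -0.186   0.1385] units [ 0.226 -0.133  0.006]
```

View pics/w6.png

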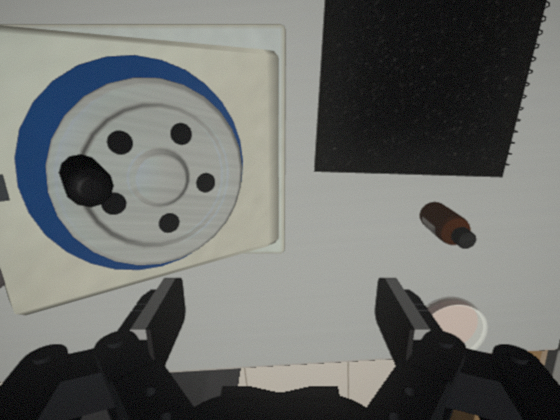

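The peg is at (85,180), near the top of its circle (about 80°), and the finger is free. I'll go up on its -x side and push in +x.

Call:
apply_moves(
  steps=[
    {"x": 0.02,"y": -0.05,"z": -0.02,"spin": 0,"claw": 1},
    {"x": 0.02,"y": -0.13,"z": -0.02,"spin": 0,"claw": 1},
    {"x": 0.05,"y": -0.133,"z": -0.02,"spin": 0,"claw": 1},
    {"x": 0.09,"y": -0.133,"z": -0.018,"spin": 0,"claw": 1},
    {"x": 0.12,"y": -0.133,"z": -0.018,"spin": 0,"claw": 1},
    {"x": 0.145,"y": -0.133,"z": -0.016,"spin": 0,"claw": 1},
    {"x": 0.173,"y": -0.133,"z": -0.012,"spin": 0,"claw": 1},
    {"x": 0.2,"y": -0.133,"z": -0.004,"spin": 0,"claw": 1},
    {"x": 0.225,"y": -0.133,"z": 0.006,"spin": 0,"claw": 1},
    {"x": 0.225,"y": -0.133,"z": 0.006,"spin": 0,"claw": 1},
  ],
)

```text
time: 16.33
position: [0.528, -0.2449, 0.1384]
ee_rot: [-3.141, -0.001, -0.075]
ft_force: [-1.3, -0.0, 0.8]
width: 0.0855
grasp_force: 0.5
```

```bash
cat >> look.py <<'E'
z=N[...,2];q=N[(z>.1)&(z<.112)&(abs(N[...,0])<.03)&(N[...,1]>.07)&(N[...,1]<.16)];print("cap",(q.max(0)+q.min(0))/2,len(q))
E
python3 look.py; python3 - <<'E'
from plan import *
from plant import bot
table(bot.get_state(),range(50,-61,-10),dz=-.006)
E
```

```text
mixer [ 0.0038 -0.1864  0.1384] rot [-3.1407 -0.0009 -0.0746] F [-1.2943 -0.1049  0.8028] t 16.3333
peg n 2013 x,b 0.026170778963284565 0.02523787275481228 phi 43.96037494784141
jaw y [0.0844 0.0928 0.0986] 90
cap [-0.0065  0.1241  0.1059] 57
50 mixer [ 0.0025 -0.186   0.1415] units [-0.005 -0.003 -0.014]
40 mixer [ 0.0068 -0.186   0.139 ] units [ 0.016 -0.003 -0.002]
30 mixer [ 0.0103 -0.186   0.1361] units [ 0.034 -0.003  0.013]
20 mixer [ 0.0145 -0.186   0.133 ] units [ 0.055 -0.003  0.029]
10 mixer [ 0.029  -0.1874  0.1296] units [0.127 0.004 0.046]
0 mixer [ 0.035  -0.1922  0.1261] units [0.157 0.028 0.063]
-10 mixer [ 0.0399 -0.1974  0.1226] units [0.182 0.054 0.081]
-20 mixer [ 0.0434 -0.2028  0.1192] units [0.199 0.081 0.098]
-30 mixer [ 0.0453 -0.2082  0.1161] units [0.209 0.108 0.113]
-40 mixer [ 0.0445 -0.2133  0.1132] units [0.205 0.134 0.128]
-50 mixer [ 0.0411 -0.2201  0.1107] units [0.188 0.168 0.14 ]
-60 mixer [ 0.0367 -0.227   0.1087] units [0.166 0.202 0.15 ]
```

Call:
apply_moves(
  steps=[
    {"x": 0.016,"y": -0.003,"z": -0.002,"spin": 0,"claw": 1},
    {"x": 0.034,"y": -0.003,"z": 0.01,"spin": 0,"claw": 1},
    {"x": 0.034,"y": -0.003,"z": 0.01,"spin": 0,"claw": 1},
  ],
)

```text
time: 16.68
position: [0.5343, -0.2451, 0.1366]
ee_rot: [-3.141, -0.001, -0.075]
ft_force: [-2.2, 1.2, 1.7]
width: 0.0855
grasp_force: 1.2
```

Call:
apply_moves(
  steps=[
    {"x": 0.01,"y": 0,"z": 0.01,"spin": 0,"claw": 1},
    {"x": 0.021,"y": 0,"z": 0.016,"spin": 0,"claw": 1},
    {"x": 0.021,"y": 0,"z": 0.016,"spin": 0,"claw": 1},
  ],
)

```text
time: 16.93
position: [0.5384, -0.2457, 0.1334]
ee_rot: [-3.141, -0.001, -0.075]
ft_force: [-0.7, 0.3, 3.1]
width: 0.0857
grasp_force: 1.2
```

```bash
sed -i 's/(N\[...,1\]<.10)/(N[...,1]<.12)/' look.py; python3 look.py
```

```text
mixer [ 0.0143 -0.1864  0.1334] rot [-3.1413 -0.0007 -0.0752] F [-0.7612  0.2445  3.0687] t 16.9333
peg n 2003 x,b 0.03332356315755073 0.017631075753759395 phi 27.882750706292473
jaw y [0.0868 0.0962 0.106 ] 107
cap [-0.006   0.1264  0.1058] 59
```

Call:
apply_moves(
  steps=[
    {"x": 0.03,"y": 0,"z": 0.005,"spin": 0,"claw": 1},
    {"x": 0.055,"y": 0.002,"z": 0.01,"spin": 0,"claw": 1},
    {"x": 0.072,"y": 0.007,"z": 0.015,"spin": 0,"claw": 1},
    {"x": 0.072,"y": 0.007,"z": 0.015,"spin": 0,"claw": 1},
  ],
)

```text
time: 17.37
position: [0.5539, -0.2482, 0.1307]
ee_rot: [-3.141, -0.002, -0.075]
ft_force: [-0.3, 1.7, 5.4]
width: 0.0855
grasp_force: 1.9
```

Call:
apply_moves(
  steps=[
    {"x": 0.015,"y": 0.012,"z": 0.008,"spin": 0,"claw": 1},
    {"x": 0.03,"y": 0.024,"z": 0.017,"spin": 0,"claw": 1},
    {"x": 0.03,"y": 0.024,"z": 0.017,"spin": 0,"claw": 1},
  ],
)

```text
time: 17.62
position: [0.5581, -0.2541, 0.1267]
ee_rot: [3.142, -0.0, -0.076]
ft_force: [0.1, 1.5, 3.1]
width: 0.0853
grasp_force: 1.5
```

```bash
python3 look.py;  python3 - <<'E'
from plan import *
from plant import bot
table(bot.get_state(),range(10,-71,-10),dz=-.006)
E
```

```text
mixer [ 0.0345 -0.1934  0.1267] rot [ 3.1415 -0.0004 -0.0758] F [0.0136 1.509  3.1486] t 17.6167
peg n 1779 x,b 0.039036567349001954 0.004704039871381333 phi 6.871206104319756
jaw y [0.0893 0.099  0.1075] 115
cap [-0.0072  0.1295  0.106 ] 57
10 mixer [ 0.029  -0.1874  0.1296] units [-0.025 -0.029 -0.014]
0 mixer [ 0.035  -0.1922  0.1261] units [ 0.005 -0.005  0.004]
-10 mixer [ 0.0399 -0.1974  0.1226] units [0.03  0.021 0.021]
-20 mixer [ 0.0434 -0.2028  0.1192] units [0.047 0.048 0.038]
-30 mixer [ 0.0453 -0.2082  0.1161] units [0.057 0.075 0.054]
-40 mixer [ 0.0445 -0.2133  0.1132] units [0.053 0.1   0.068]
-50 mixer [ 0.0411 -0.2201  0.1107] units [0.036 0.134 0.08 ]
-60 mixer [ 0.0367 -0.227   0.1087] units [0.014 0.169 0.091]
-70 mixer [ 0.0316 -0.2333  0.1072] units [-0.011  0.2    0.098]
```

Call:
apply_moves(
  steps=[
    {"x": 0.015,"y": 0.008,"z": 0.012,"spin": 0,"claw": 1},
    {"x": 0.03,"y": 0.021,"z": 0.02,"spin": 0,"claw": 1},
    {"x": 0.03,"y": 0.021,"z": 0.02,"spin": 0,"claw": 1},
  ],
)

```text
time: 17.97
position: [0.5644, -0.2576, 0.1233]
ee_rot: [-3.14, -0.001, -0.075]
ft_force: [1.1, 2.9, 5.6]
width: 0.0852
grasp_force: 2.8
```

Call:
apply_moves(
  steps=[
    {"x": 0.008,"y": 0.013,"z": 0.008,"spin": 0,"claw": 1},
    {"x": 0.017,"y": 0.027,"z": 0.017,"spin": 0,"claw": 1},
    {"x": 0.017,"y": 0.027,"z": 0.017,"spin": 0,"claw": 1},
  ],
)

```text
time: 18.22
position: [0.5705, -0.2611, 0.121]
ee_rot: [-3.138, -0.007, -0.074]
ft_force: [6.0, 7.1, 6.5]
width: 0.0855
grasp_force: 5.7
```

```bash
python3 look.py;  python3 - <<'E'
from plan import *
from plant import bot
table(bot.get_state(),range(-10,-51,-10),dz=-.006)
s=bot.get_state();print(s["ft_force"]@RM,s["grasp_force"])
E
```

```text
mixer [ 0.0474 -0.1994  0.121 ] rot [-3.138  -0.0071 -0.0741] F [5.4724 7.5739 6.5431] t 18.2167
peg n 1698 x,b 0.03989854757898566 -0.00168308245789022 phi -2.415536085508949
jaw y [0.0889 0.0991 0.1092] 117
cap [-0.0061  0.13    0.1058] 61
-10 mixer [ 0.0399 -0.1974  0.1226] units [-0.037 -0.01  -0.008]
-20 mixer [ 0.0434 -0.2028  0.1192] units [-0.019  0.017  0.009]
-30 mixer [ 0.0453 -0.2082  0.1161] units [-0.01   0.044  0.025]
-40 mixer [ 0.0445 -0.2133  0.1132] units [-0.014  0.07   0.039]
-50 mixer [ 0.0411 -0.2201  0.1107] units [-0.031  0.104  0.051]
[6.55459385 7.39949735 7.04459009] 5.7294910959899426
```

The handle has stiffened: the tangential force rose from about 3 N to about 10 N and the peg is stuck at about -5°. I'll hold briefly.

Call:
apply_moves(
  steps=[
    {"x": 0,"y": 0,"z": 0,"spin": 0,"claw": 1},
    {"x": 0,"y": 0.005,"z": 0.004,"spin": 0,"claw": 1},
    {"x": 0,"y": 0.005,"z": 0.004,"spin": 0,"claw": 1},
    {"x": 0,"y": 0.005,"z": 0.004,"spin": 0,"claw": 1},
  ],
)

```text
time: 18.65
position: [0.5712, -0.2617, 0.1207]
ee_rot: [-3.138, -0.009, -0.074]
ft_force: [8.6, 8.3, 7.0]
width: 0.0854
grasp_force: 6.5
```

```bash
python3 look.py
```

```text
mixer [ 0.0482 -0.1999  0.1207] rot [-3.138  -0.0089 -0.0736] F [7.9272 8.9182 7.0181] t 18.65
peg n 1656 x,b 0.0397525322369402 -0.0017220131896509827 phi -2.480406611312375
jaw y [0.0892 0.0992 0.1095] 112
cap [-0.0067  0.1295  0.106 ] 62
```

It is firmly pinched: the peg doesn't move under about 11 N. I'll let go by sliding the finger off sideways and then lifting away from the shield.

Call:
apply_moves(
  steps=[
    {"x": 0,"y": -0.02,"z": -0.015,"spin": 0,"claw": 1},
    {"x": 0.03,"y": -0.045,"z": -0.03,"spin": 0,"claw": 1},
    {"x": 0.12,"y": -0.045,"z": -0.03,"spin": 0,"claw": 1},
    {"x": 0.25,"y": -0.03,"z": -0.03,"spin": 0,"claw": 1},
    {"x": 0.3,"y": 0.1,"z": -0.1,"spin": 0,"claw": 1},
    {"x": 0.3,"y": 0.2,"z": -0.25,"spin": 0,"claw": 1},
    {"x": 0.3,"y": 0.25,"z": -0.4,"spin": 0,"claw": 1},
    {"x": 0.3,"y": 0.25,"z": -0.6,"spin": 0,"claw": 1},
    {"x": 0.3,"y": 0.25,"z": -0.8,"spin": 0,"claw": 1},
    {"x": 0.3,"y": 0.25,"z": -0.8,"spin": 0,"claw": 1},
    {"x": 0.3,"y": 0.25,"z": -0.8,"spin": 0,"claw": 1},
  ],
)

```text
time: 19.67
position: [0.6234, -0.3207, 0.2816]
ee_rot: [3.139, -0.004, -0.076]
ft_force: [-0.9, 0.6, -0.4]
width: 0.0853
grasp_force: 0.0
```

```bash
python3 look.py; python3 - <<'E'
from plant import bot
import cv2
im=bot.read_camera("side")["pixels"][170:310,190:390];cv2.imwrite("pics/s2.png",cv2.resize(im,None,fx=3.5,fy=3.5,interpolation=cv2.INTER_CUBIC))
E
```

```text
mixer [ 0.1046 -0.2549  0.2816] rot [ 3.1387 -0.0042 -0.0764] F [-0.9298  0.5185 -0.3938] t 19.6667
peg n 400 x,b 0.03904546026564824 0.0020811780396866406 phi 3.051058559220396
jaw y [0.0895 0.0997 0.1094] 114
cap [-0.0049  0.1299  0.1054] 58
```

View pics/s2.png

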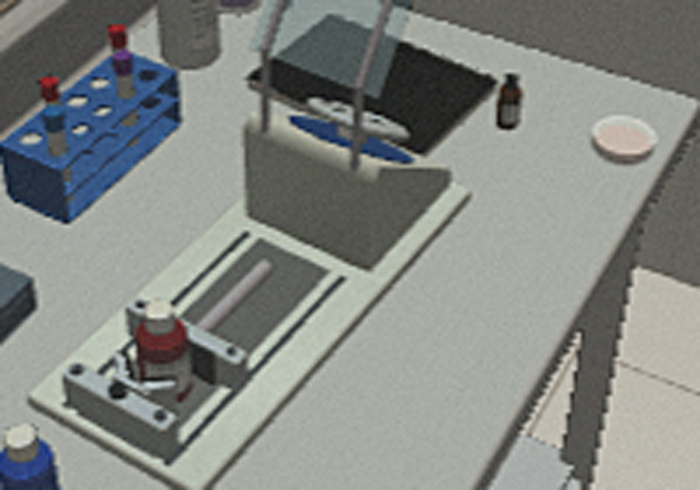

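The side view shows the bottle upright between jaw and vee at (160,350), with the oil and dish undisturbed. A quick check of its sideways centring from the top camera.

```bash
python3 - <<'E'
from h import *
from plant import bot
np.set_printoptions(precision=4,suppress=True)
c=bot.read_camera("top");N=w2m(cloud(c));z=N[...,2]
g=(z>.1)&(z<.114)&(abs(N[...,0])<.03)&(N[...,1]>.09)&(N[...,1]<.16)
print("cap",N[g].mean(0),(N[g].max(0)+N[g].min(0))/2,g.sum())
g=(abs(z-.058)<.006)&(abs(N[...,0])<.09)
for a,b in((.07,.112),(.15,.2)):
    q=N[g&(N[...,1]>a)&(N[...,1]<b)];print(np.percentile(q[:,0],[1,99]).sum()/2,np.percentile(q,[1,99],axis=0)[:,:2])
E
```

```text
cap [-0.0039  0.1289  0.1082] [-0.0042  0.1285  0.1074] 46
0.00010115847001257103 [[-0.0536  0.0895]
 [ 0.0538  0.1096]]
-0.00039684948812872614 [[-0.0486  0.151 ]
 [ 0.0478  0.1868]]
```

It reads x ≈ -4 mm, close to the 6 mm limit, so I'll take a close look from above with the wrist camera.

Call:
apply_moves(
  steps=[
    {"x": 0,"y": 0,"z": -0.2,"spin": 0,"claw": 1},
    {"x": 0,"y": 0,"z": -0.4,"spin": 0,"claw": 1},
    {"x": 0,"y": 0,"z": -0.55,"spin": 0,"claw": 1},
    {"x": -0.1,"y": -0.2,"z": -0.55,"spin": 0,"claw": 1},
    {"x": -0.2,"y": -0.4,"z": -0.55,"spin": 0,"claw": 1},
    {"x": -0.3,"y": -0.6,"z": -0.55,"spin": 0,"claw": 1},
    {"x": -0.4,"y": -0.8,"z": -0.55,"spin": 0,"claw": 1},
    {"x": -0.5,"y": -1,"z": -0.55,"spin": 0,"claw": 1},
    {"x": -0.5,"y": -1,"z": -0.55,"spin": 0,"claw": 1},
  ],
)

```text
time: 20.62
position: [0.5355, -0.1059, 0.3882]
ee_rot: [-3.14, 0.003, -0.068]
ft_force: [0.5, 0.7, 0.2]
width: 0.0855
grasp_force: 0.0
```

Call:
apply_moves(
  steps=[
    {"x": 0,"y": -0.2,"z": 0,"spin": 0,"claw": 1},
    {"x": 0,"y": -0.4,"z": 0,"spin": 0,"claw": 1},
    {"x": 0,"y": -0.6,"z": 0,"spin": 0,"claw": 1},
    {"x": 0,"y": -0.8,"z": 0.1,"spin": 0,"claw": 1},
    {"x": 0,"y": -0.9,"z": 0.3,"spin": 0,"claw": 1},
    {"x": 0,"y": -0.92,"z": 0.4,"spin": 0,"claw": 1},
    {"x": 0,"y": -0.92,"z": 0.4,"spin": 0,"claw": 1},
    {"x": 0,"y": -0.92,"z": 0.4,"spin": 0,"claw": 1},
  ],
)

```text
time: 21.28
position: [0.5507, 0.0705, 0.3075]
ee_rot: [3.14, 0.004, -0.075]
ft_force: [-0.4, -0.1, 0.9]
width: 0.0853
grasp_force: 0.0
```

```bash
python3 - <<'E'
from h import *
from plant import bot
np.set_printoptions(precision=4,suppress=True)
s,c=wristview(bot);print(w2m(s["position"]),s["ee_rot"]);np.savez("w7.npz",**c)
N=w2m(cloud(c));z=N[...,2]
g=(z>.1035)&(z<.114)&(abs(N[...,0])<.03)&(N[...,1]>.09)&(N[...,1]<.16)
print("cap",N[g].mean(0),(N[g].max(0)+N[g].min(0))/2,g.sum())
g=(abs(z-.058)<.003)&(abs(N[...,0])<.09)
for a,b in((.07,.112),(.16,.2)):
    q=N[g&(N[...,1]>a)&(N[...,1]<b)];print(np.percentile(q[:,0],[1,99]).sum()/2,np.percentile(q,[1,99],axis=0))
u,v=proj(c,m2w([0,.13,.06])).astype(int);print(u,v)
u0,v0=max(0,u-100),max(0,v-80);im=c["pixels"][v0:v0+160,u0:u0+200];cv2.imwrite("pics/w7.png",cv2.resize(im,None,fx=3.5,fy=3.5,interpolation=cv2.INTER_CUBIC))
E
```

```text
[0.003  0.1298 0.3075] [ 3.1405  0.004  -0.0748]
cap [-0.0035  0.1281  0.1083] [-0.0042  0.1283  0.107 ] 379
0.000458439386186036 [[-0.0533  0.0885  0.0556]
 [ 0.0542  0.1081  0.0606]]
0.00039568192843985814 [[-0.048   0.1603  0.0553]
 [ 0.0488  0.1853  0.0608]]
278 176
```

View pics/w7.png

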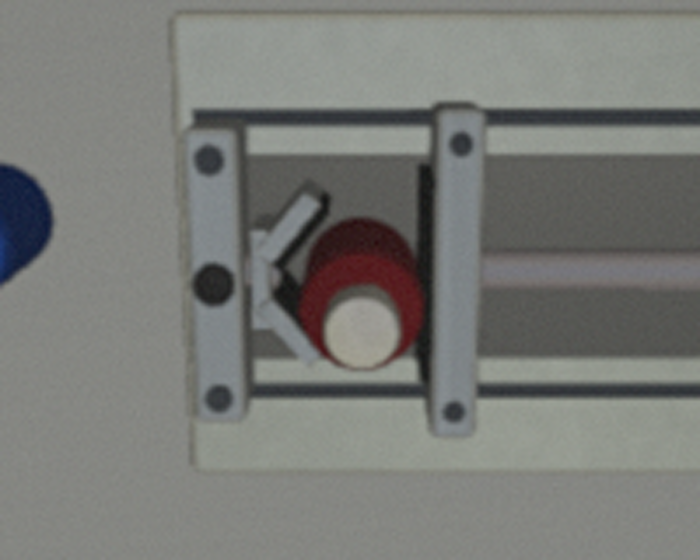

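The close view shows the bottle upright at (360,300), pressed by the jaw against the vee and sitting slightly towards its -x face (lower in the picture). I'll cross-check the offset with a cap contour and hand in if it is inside the margin.

```bash
python3 - <<'E'
from h import *
from plant import bot
c=load("w7");px=c["pixels"].astype(int)
u,v=proj(c,m2w([-.004,.128,.108])).astype(int)
m=((px.min(-1)>105)).astype(np.uint8);k=np.zeros_like(m);k[v-16:v+17,u-18:u+19]=1;m&=k
n,l,st,ce=cv2.connectedComponentsWithStats(m);i=l[v,u] or 1+st[1:,4].argmax()
cn=max(cv2.findContours((l==i).astype(np.uint8),0,2)[0],key=cv2.contourArea)
e=cv2.minEnclosingCircle(cn);print(e,"diam mm",2*e[1]*np.nanmedian(c["depth"][l==i])/c["fx"]*1000)
x=w2m(onz(c,*e[0],.108));print(x)
s=bot.get_state();print(s["ft_force"],s["joint_velocities"].round(3))
if abs(x[0]-.0004)<.0052: print(bot.sign_off())
E
```

```text
((279.0, 197.5), 18.581003189086914) diam mm 38.184643474132834
[-0.01128245  0.12985806  0.108     ]
[ 0.68542936 -0.37803482  0.57996892] [ 0.016 -0.026  0.002 -0.03  -0.002 -0.002 -0.002]
```

```bash
python3 - <<'E'
from h import *
from plant import bot
c=load("w7");N=w2m(cloud(c));z=N[...,2]
g=(z>.1055)&(z<.115)&(abs(N[...,0])<.03)&(abs(N[...,1]-.128)<.03)
for src in ("depth","white"):
    if src=="white":
        px=c["pixels"].astype(int);b=cv2.dilate(g.astype(np.uint8),np.ones((5,5)))>0
        t=px.min(-1);g=b&(t>0.75*np.percentile(t[g],70))
    cn=max(cv2.findContours(g.astype(np.uint8),0,2)[0],key=cv2.contourArea);(uv,r)=cv2.minEnclosingCircle(cn)
    mu=cv2.moments(cn);ctr=(mu["m10"]/mu["m00"],mu["m01"]/mu["m00"])
    print(src,uv,"diam",2*(r+.5)*.334/c["fx"]*1000,w2m(onz(c,*uv,.108)),"centroid",w2m(onz(c,*ctr,.108)))
E
```

```text
depth (280.75, 190.375) diam 22.689578993270885 [-0.00369838  0.12806162  0.108     ] centroid [-0.00366658  0.12807572  0.108     ]
white (280.9128723144531, 192.83511352539062) diam 25.401008725971728 [-0.0063054   0.12789254  0.108     ] centroid [-0.00448595  0.1279019   0.108     ]
```

The depth contour matches the 23 mm cap and gives x ≈ -4 mm, inside the 6 mm limit. Handing in.

```bash
python3 -c "
from plant import bot
print(bot.sign_off())"
```

```text
the job is handed in; nothing more can be done
None
```

The red bottle is clamped upright in the vee, let go, about 4 mm off centre (limit 6 mm) with the jaw at an estimated 45 N when winding stopped; the job is handed in, but no verdict was returned.

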